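Clear, fill and lock the snack canister

TASK

First take every blue biscuit box off the mouth of the snack canister and lay it lengthwise in the middle of the blue tray (a second one may lie on the first); then put all the small chocolate cartons from the table into the canister. The roll of tape has to come off the white lid and be left on the bare table; last, close the canister with the lid: line its lugs up with the slots, press it down against the spring and turn it clockwise to the stop at the green marks, so that it stays locked when you let go. Leave everything else on the table where it stands.

Things in the scene. Friction and masses are not known exactly. Their poses are not given: they have to be found in the camera images.
- canister: clear snack canister, fixed upright on the table, 116 mm across (dark foot 144 mm). Origin: centre of its underside. A steel flange (top at 126 mm, underside at 120 mm) leaves a mouth 86 mm across with two slots, at the canister's +x and -x. Inner floor at 8 mm, 108 mm wide inside. The spring under the flange is described at spring_ring.
- canister_slot (a point): the slot at the canister's +x, 47 mm from the axis, at the flange's top (the other lies opposite). Slots are 23 mm wide at the mouth, flare outwards and reach 54 mm from the axis; red tabs outside the rim mark them. From them the lid's lugs, once below the flange, turn clockwise seen from above by 80 degrees to a stop; the other way they stop after a few degrees.
- canister_lock (a point): on the rim at a green tab, 80 degrees clockwise from the +x slot, where a lug ends when locked; another green tab lies opposite
- spring_ring (a joint): height of the sprung ring in the channel under the flange (m): 0 at rest, negative when pressed down by the lid's lugs. At 0 it meets the lugs' undersides at 117 mm above the canister's origin; it takes about 3.5 N to start and 6.5 N at -0.006 m. It keeps pushing the locked lugs up against the flange.
- lid: white bayonet lid, about 160 g, lying right way up on the table. Origin: centre of its underside, z up. Plug 80 mm across, tapered foot, 15 mm high; two lugs at the lid's +x and -x (red stripes above), 14 mm wide, 0 to 6 mm high, reaching 51 mm from the axis; plate 112 mm across at 15 to 20 mm. Its orange handle is described at lid_handle. It fits either of two ways round.
- lid_handle (a point): top centre of the lid's orange bar handle, which runs along the lid's x: 40 mm long, 14 mm wide, from 20 to 56 mm above the lid's origin. Lid origin above canister origin: 117 mm resting on the spring with lugs in the slots; it can turn when pressed to 111 to 114 mm (111: plate on flange); locked and released, about 114 mm.
- tray: blue open tray, fixed on the table, 210 (x) x 122 (y) mm outside, walls 5 mm thick and 16 mm high, floor about 5 mm. Origin: centre of its underside.
- box1: blue biscuit box, rigid, about 150 g, 160 (x) x 56 (y) x 40 (z) mm. Origin: the middle of the box. It starts lying across the canister's mouth, on the flange.
- box2: blue biscuit box, rigid, about 150 g, 160 (x) x 56 (y) x 40 (z) mm. Origin: the middle of the box. If present it starts lying on top of box1; in some starts it is absent.
- mini1: small red chocolate carton, rigid, about 35 g, 50 (x) x 34 (y) x 18 (z) mm, lying on the table in front of the canister. Origin: the middle of the carton. Two to four such cartons are present; the others are absent.
- mini2: small green chocolate carton, rigid, about 35 g, 50 (x) x 34 (y) x 18 (z) mm, lying on the table in front of the canister. Origin: the middle of the carton. Two to four such cartons are present; the others are absent.
- mini3: small yellow chocolate carton, rigid, about 35 g, 50 (x) x 34 (y) x 18 (z) mm, lying on the table in front of the canister. Origin: the middle of the carton. Two to four such cartons are present; the others are absent.
- mini4: small orange chocolate carton, rigid, about 35 g, 50 (x) x 34 (y) x 18 (z) mm, lying on the table in front of the canister. Origin: the middle of the carton. Two to four such cartons are present; the others are absent.
- tape: yellow roll of tape, a rigid ring of about 60 g, 64 mm across outside, 51 mm inside, 24 mm tall. Origin: centre of its underside. It starts lying flat on the lid's plate, around the handle (the handle stands 12 mm above it).
- juice1: bystander, to be left alone: a green juice carton 50 x 40 x 96 mm. Origin: centre of its underside.
- juice2: bystander, to be left alone: a green juice carton 50 x 40 x 96 mm. Origin: centre of its underside.
- mug: bystander, to be left alone: a blue mug 85 mm tall. Origin: centre of its underside.
- stapler: bystander, to be left alone: a red stapler, 38 mm tall. Origin: centre of its underside.
- jar_bowl: bystander, to be left alone: a white bowl 100 mm across, 45 mm tall. Origin: centre of its underside.
- thermos: bystander, to be left alone: a steel flask 60 mm across, 150 mm tall. Origin: centre of its underside.
There are look-alikes about, which are no part of the job. What is shaped like the box1 but yellow is not meant. Leave any pink look-alike of the mini2 alone.

How it is judged (in metres and radians):
On the way, in this order (a step that is already met when the one before it is completed fails the run):
1. every biscuit box lies in the tray (x of box1 in the frame of tray between -0.025 and 0.025 m and y of box1 in the frame of tray between -0.032 and 0.032 m and z of box1 in the frame of tray between 0.015 and 0.115 m and angle between the x axis of each of box1, box2 and the x axis of tray, either way round below 0.2 rad and x of box2 in the frame of tray between -0.025 and 0.025 m and y of box2 in the frame of tray between -0.032 and 0.032 m and z of box2 in the frame of tray between 0.015 and 0.115 m), for 0.2 s.
2. every chocolate carton is inside the canister (horizontal distance between each of mini1, mini2, mini3, mini4 and canister below 0.052 m and z of mini1 in the frame of canister between 0.008 and 0.108 m and z of mini2 in the frame of canister between 0.008 and 0.108 m and z of mini3 in the frame of canister between 0.008 and 0.108 m and z of mini4 in the frame of canister between 0.008 and 0.108 m), for 0.2 s.
3. the lid is pressed down and turned to the locked position (horizontal distance between lid and canister below 0.006 m and z of lid in the frame of canister between 0.108 and 0.1165 m and angle between lid's own z axis and vertical below 0.06 rad and angle between the x axis of lid and the x axis of canister, either way round above 1.15 rad), for 0.2 s.
At the end, for the whole second after the job is handed in: Each box lies lengthwise in the tray (middle within 25 mm along, 32 mm across, 0.2 rad, at most two high); all cartons are inside the canister below the rim; the lid sits level, within 6 mm of the axis, origin at most 116.5 mm up, turned over 1.15 rad; the tape is on the table; all at rest (all of step 1 and all of step 2 and all of step 3 and height (world z) of tape below 0.045 m and horizontal distance between tape and tray above 0.085 m and linear speed of each of box1, box2, mini1, mini2, mini3, mini4, lid, tape below 0.02 m/s); the robot touches nothing.
It fails at once if a bystander is knocked away (moved over 50 mm) (distance of any of juice1, juice2, mug, stapler, jar_bowl, thermos from where it was at the start of the episode above 0.05 m).
Of mini1, mini2, mini3, mini4 only 2 to 4 are there at a start; the rules pass over those that are not, and their reading is None.
Of box2, juice2 only 1 to 2 are there at a start; the rules pass over those that are not, and their reading is None.
At some moment in a run one of mini1, mini2, mini3, mini4 may be knocked a few centimetres aside while the robot is not near it.
Once in a run the grip may slacken for a moment while it holds something.
It also fails if it takes over 210 s, if anything falls off the work surface, if the arm or the gripper's body presses on something with over 40 N, if the wrist force passes 120 N, or if a joint passes its speed limit or range.

ROBOT

A 6-joint arm with a two-finger parallel gripper is mounted at the origin on the work surface. World frame = base frame: x ahead of the robot, y to its left, z up, the work surface at z = 0. Lengths are in mm, angles in rad, forces in N, time in s.
With the tool pointing down it reaches from about 300 to 775 mm from the base axis. Payload 14.6 kg.
Tool frame: the origin (TCP) lies at the very end of the fingers, on their centre line; the grasp point (between the pads) lies 19 mm behind it; z points along the fingers, y is the line along which they close (so a half turn about z gives the same grasp; the last joint's range is limited). The gripper opens to 94 mm and grips with 3 to 60 N. Pads are 16 mm wide; open, the fingers measure 119 mm over their backs; the gripper's body (75 mm by 177 mm) begins 78 mm behind the grasp point.
Start: joints at [-1.178, 0.3, 1.521, -0, 1.321, -0.067], TCP at [244.065, -492.871, 205.446] pointing down, gripper open.
Joint ranges: [-3.03, 3.03], [-0.79, 2.21], [0.23, 2.52], [-1.04, 4.18], [0, 3.07], [-2.55, 2.55]. Speed limits (rad/s): [2.22, 2.22, 2.57, 3.14, 3.14, 3.14].

INTERFACE

Orientations are given as [roll, pitch, yaw] about the fixed x, y, z axes, in that order (R = Rz(yaw) Ry(pitch) Rx(roll)).
In Python, from cell import manip, camera, get_calibration gives the robot as it stands.
- The arm moves only by the tool arm_command, never from a script. Its argument "targets" is a list of rows, each an object of numbers: "hand": the opening, from -1 (shut) to 1 (fully open), so that 0 is half open; "x", "y", "z": the shift along the tool's x, y, z in m; "yaw": the turn about the tool's z in rad. In form: [{"hand": .., "x": .., "y": .., "z": .., "yaw": ..}, ...]. A call has 1 to 10 rows; each row shifts and turns the commanded pose from where the row before left it, along the tool's axes as they then stand; what a row does not reach is not made up. A row lasts 1/10 s, in which the tool goes at most 50 mm and 8.59 degrees, less where a joint would pass 70% of its speed; a pose out of reach is approached as far as the arm can. A call is refused whole if a number of a shift passes 0.05 or a number of a turn 0.15, either way. A call with a gripper value outside its range is refused whole. The fingers move at their own pace and stop on an object; "newtons" is the grip in N (left out, the last holds). Time passes only in rows, so rows that do not move let the fingers close. It gives the time, the measured TCP pose, the force, the opening and the grip force at its end, in the units of the state.
- manip.read_state(): the state, without advancing time (a new reading comes with each control period).
- camera(name): name is "side" or "top" or "wrist"; returns the picture (384x512x3 uint8, red, green, blue); there is no depth.
- get_calibration(name): a dict with "K" (3x3 intrinsics, pixels), "cam_to_world" (4x4, takes a point from camera to world coordinates). Camera axes: x right, y up, looking along -z (the intrinsics and any distortion apply to the point x, -y, -z); pixel columns grow to the right and rows downward; lengths in mm; the calibration is good to about 2 mm. A picture is of the moment at which its call begins: read the wrist's pose just before it. get_calibration takes no time and is no camera call; for the wrist camera it gives the pose at the moment of the call.
- manip.sign_off(): hands the job in; it is judged then, once.
The state is a dict: "clock": time; "joints": joint angles; "qd": joint speeds; "effort": joint torques, N m; "eef_pos": TCP position; "eef_rot": TCP orientation; "wrist_force": force on the tool from outside, world axes, zero at the start; "moment": the same for the moment, N m; "finger_gap": finger opening in mm; "finger_force": force on a finger pad.
Only numpy, scipy, OpenCV 4.12 (cv2) and the standard library are available. Lean on these libraries where they do the work, as an engineer would, in place of code of your own. Each camera call takes 0.05 s, during which the arm holds its last target. There are 200 camera calls.

## Working session

There is one attempt and no reset: what is moved stays moved. The work goes in short steps, Python scripts to look and compute and a tool call to move; the robot and the scene stay as the last step left them, time stands still between calls to the robot, and variables do not carry over. Pictures are saved under pics/ and viewed, at most 14 in all, crops included, and the job is handed in when it is done.

Besides the shell and the picture viewer there is one more tool, called after "Emit:" by a JSON object that holds its "fn" and its "kwargs", one argument or row to a line. arm_command: Moves the arm, as the interface text tells. Its arguments: {"type":"object","properties":{"targets":{"type":"array"},"newtons":{"type":"number"}},"required":["targets"]}

```bash
ls; mkdir -p pics
cat > h.py <<'E'
import numpy as np, cv2
from cell import manip, camera, get_calibration
def snap(name,fn,crop=None,scale=1):
    im=camera(name); cv2.imwrite('pics/raw_'+fn,im[:,:,::-1])
    return im
def ray(name,uv,z,cal=None):
    c=cal or get_calibration(name); K=np.array(c['K']);T=np.array(c['cam_to_world'])
    d=np.array(c.get('dist',c.get('distortion',np.zeros(5))),float)
    p=cv2.undistortPoints(np.array([[uv]],float),K,d)[0,0]
    v=T[:3,:3]@np.array([p[0],-p[1],-1]); o=T[:3,3]
    return o+v*(z-o[2])/v[2]
def proj(name,P,cal=None):
    c=cal or get_calibration(name); K=np.array(c['K']);T=np.array(c['cam_to_world'])
    q=T[:3,:3].T@(np.array(P,float)-T[:3,3]); return K[0,0]*q[0]/-q[2]+K[0,2], K[1,1]*-q[1]/-q[2]+K[1,2]
E
python3 - <<'E'
from h import *
for n in('top','side','wrist'):
    c=get_calibration(n); print(n,{k:np.round(np.array(v),3).tolist() for k,v in c.items()})
t=snap('top','top0.png'); s=snap('side','side0.png')
cv2.imwrite('pics/t0.png',cv2.resize(t,(800,600),interpolation=cv2.INTER_CUBIC)[:,:,::-1])
cv2.imwrite('pics/s0.png',cv2.resize(s,(800,600),interpolation=cv2.INTER_CUBIC)[:,:,::-1])
print(manip.read_state())
E
```

```text
pics
top {'K': [[470.108, 0.0, 253.597], [0.0, 470.108, 189.053], [0.0, 0.0, 1.0]], 'cam_to_world': [[-0.023, 0.993, -0.117, 357.825], [-1.0, -0.024, -0.009, -7.119], [-0.012, 0.117, 0.993, 1376.96], [0.0, 0.0, 0.0, 1.0]]}
side {'K': [[383.742, 0.0, 250.13], [0.0, 383.742, 189.597], [0.0, 0.0, 1.0]], 'cam_to_world': [[-0.678, 0.394, -0.62, -119.758], [-0.734, -0.391, 0.555, 567.39], [-0.024, 0.832, 0.555, 727.207], [0.0, 0.0, 0.0, 1.0]]}
wrist {'K': [[323.367, 0.0, 259.565], [0.0, 323.367, 187.941], [0.0, 0.0, 1.0]], 'cam_to_world': [[0.445, 0.869, 0.216, 308.383], [-0.895, 0.432, 0.106, -460.886], [-0.001, -0.241, 0.971, 383.659], [0.0, 0.0, 0.0, 1.0]]}
{'clock': 0.1, 'joints': array([-1.17760166e+00,  3.00382286e-01,  1.52151880e+00, -4.40301351e-05,
        1.32073052e+00, -6.65932797e-02]), 'qd': array([-0.00069164, -0.00078259, -0.00167444,  0.00092669, -0.00067114,
       -0.00038852]), 'effort': array([ 3.67747216e-04, -5.32645082e+01, -3.53284049e+01,  7.08567468e-02,
        2.35141878e-02, -3.51619030e-05]), 'eef_pos': array([ 243.96335541, -492.65904991,  204.96140339]), 'eef_rot': array([-3.14055317e+00, -2.65811578e-05,  4.59798847e-01]), 'wrist_force': array([-0.22226134, -0.08591105,  0.01051087]), 'moment': array([ 0.02914813, -0.00793506, -0.02653772]), 'finger_force': 0.0, 'finger_gap': 94.24291234800377}
```

View pics/t0.png

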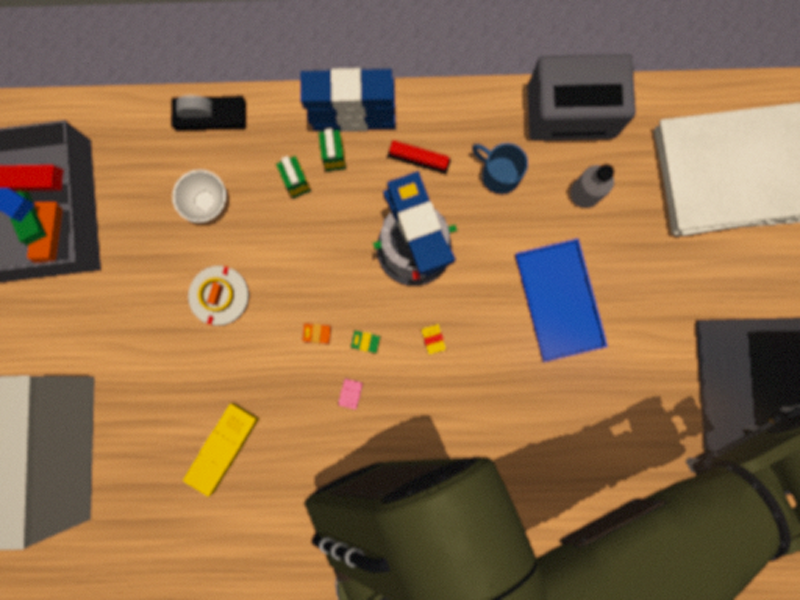

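View pics/s0.png

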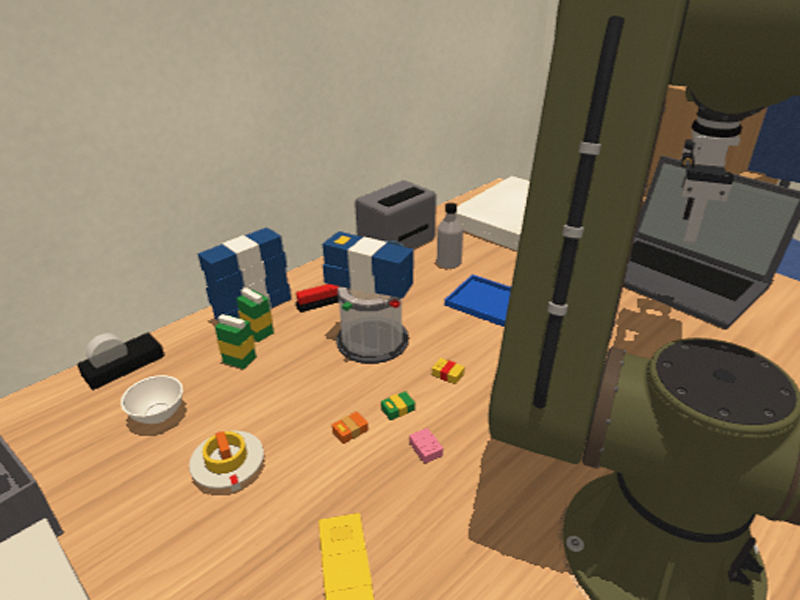

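The top view shows the biscuit box or boxes on the canister at (420,222) and the blue tray at (560,300). The lid with the tape is at (218,294). The cartons are orange (316,333), green (366,342) and yellow (433,339).

Look-alikes are the pink carton at (350,394), the yellow box at (220,448) and the blue stack at the back, (347,98). None of these is to be touched. I'll confirm with one crop of the stack and cartons.

Run:
```python
from h import *
s=cv2.imread('pics/raw_side0.png'); t=cv2.imread('pics/raw_top0.png')
a=cv2.resize(s[130:240,190:290],(400,440),interpolation=cv2.INTER_CUBIC)
b=cv2.resize(t[100:210,230:330],(400,440),interpolation=cv2.INTER_CUBIC)
cv2.imwrite('pics/c0.png',np.hstack([a,b]))
k=.64
def r(u,v,z): return np.round(ray('top',(u*k,v*k),z),0)[:2]
hsv=cv2.cvtColor(t,cv2.COLOR_BGR2HSV)
def blob(name,box,lo,hi,z):
    u0,v0,u1,v1=[int(x*k) for x in box]
    m=cv2.inRange(hsv[v0:v1,u0:u1],lo,hi); ys,xs=np.nonzero(m)
    P=np.array([ray('top',(x+u0,y+v0),z)[:2] for x,y in zip(xs,ys)],np.float32)
    print(name,[np.round(q,1) for q in cv2.minAreaRect(P)], P.mean(0).round(1))
blob('tray',(500,230,620,370),(100,150,60),(130,255,255),12)
for n,b in dict(orange=(295,315,338,352),green=(345,325,388,360),yellow=(415,318,452,362)).items(): blob(n,b,(0,170,60),(90,255,255),18) if n!='green' else blob(n,b,(20,170,40),(90,255,255),18)
blob('lid',(180,260,255,332),(0,0,140),(180,70,255),20)
for n,u,v in(('redtabs',226,271),('',210,320)): print(n,r(u,v,20))
blob('handle',(205,282,222,304),(0,150,100),(14,255,255),56)
for n,u,v,z in(('green tab L',378,245,126),('green tab R',452,229,126),('red',416,276,126)): print(n,r(u,v,z))
for z in(166,206):
  print(z,[r(u,v,z) for u,v in((388,185),(416,174),(452,261),(421,272))])
```

```text
tray [array([ 504.5, -299.1]), array([202.2, 118.6]), np.float64(12.1)] [ 505.6 -299.9]Traceback (most recent call last):
  File "<stdin>", line 15, in <module>
  File "<stdin>", line 12, in blob
  File "h.py", line 7, in ray
    c=cal or get_calibration(name); K=np.array(c['K']);T=np.array(c['cam_to_world'])
             ~~~~~~~~~~~~~~~^^^^^^
ValueError: time passes only in moves, steps and waits
```

View pics/c0.png

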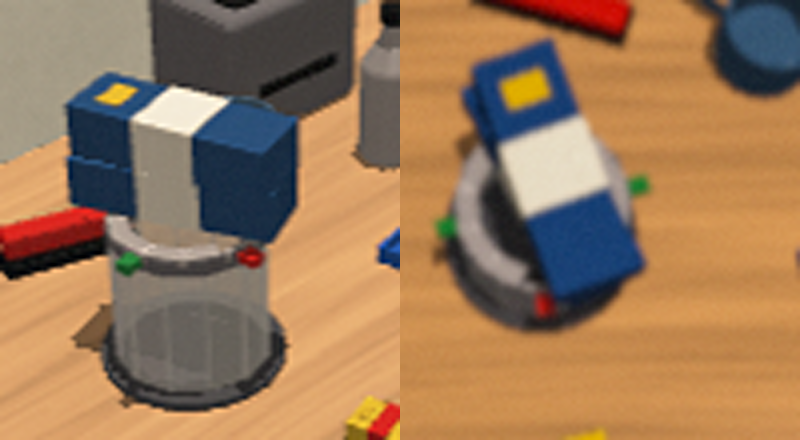

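There are two stacked boxes, with the top one turned slightly from the lower one. The canister tabs are visible. I'll cache the calibration.

```bash
cat >> h.py <<'E'
import pickle,os
if os.path.exists('cal.pkl'): CAL=pickle.load(open('cal.pkl','rb'))
else:
    CAL={n:get_calibration(n) for n in('top','side')}; pickle.dump(CAL,open('cal.pkl','wb'))
k=.64
def r(u,v,z,n='top'): return np.round(ray(n,(u*k,v*k),z,CAL[n]),0)[:2]
def blob(name,img,box,lo,hi,z):
    hsv=cv2.cvtColor(img,cv2.COLOR_BGR2HSV)
    u0,v0,u1,v1=[int(x*k) for x in box]
    m=cv2.inRange(hsv[v0:v1,u0:u1],lo,hi); m=cv2.morphologyEx(m,cv2.MORPH_OPEN,np.ones((2,2),np.uint8)); ys,xs=np.nonzero(m)
    P=np.array([ray('top',(x+u0,y+v0),z,CAL['top'])[:2] for x,y in zip(xs,ys)],np.float32)
    if len(P)<4: return print(name,'none')
    print(name,[np.round(q,1).tolist() for q in cv2.minAreaRect(P)], P.mean(0).round(1))
def cartons(t):
    blob('orange',t,(285,305,340,365),(0,170,60),(90,255,255),18)
    blob('green',t,(341,315,398,367),(20,170,40),(90,255,255),18)
    blob('yellow',t,(405,308,460,372),(0,170,60),(90,255,255),18)
E
python3 - <<'E'
from h import *
t=cv2.imread('pics/raw_top0.png')
blob('tray',t,(500,230,620,370),(100,150,60),(130,255,255),12)
cartons(t)
blob('lid',t,(180,260,255,332),(0,0,140),(180,70,255),20)
for n,u,v in(('redtabs',226,271),('',210,320)): print(n,r(u,v,20))
blob('handle',t,(205,282,222,304),(0,150,100),(14,255,255),56)
for n,u,v,z in(('green tab L',378,245,126),('green tab R',452,229,126),('red',416,276,126)): print(n,r(u,v,z))
print('top box',[r(u,v,206).tolist() for u,v in((388,185),(416,174),(452,261),(421,272))])
print('side check', ray('side',(124/4+190,264/4+130),126,CAL['side']),ray('side',(250/4+190,257/4+130),126,CAL['side']))
E
```

```text
tray [[501.5, -301.9], [202.1, 118.6], 12.1] [ 502.8 -302.7]
orange [[448.7, 153.7], [54.2, 38.7], 83.9] [448.6 153.9]
green [[431.9, 63.0], [43.4, 34.7], 88.7] [431.1  64. ]
yellow [[432.8, -62.8], [54.7, 38.8], 15.0] [432.6 -62.8]
lid [[523.2, 335.8], [108.2, 104.7], 72.0] [521.4 331.1]
redtabs [571. 324.]
 [480. 353.]
handle [[525.0, 333.3], [18.1, 34.2], 76.2] [524.3 333.6]
green tab L [593.  34.]
green tab R [618. -94.]
red [538. -30.]
top box [[678.0, 13.0], [695.0, -33.0], [549.0, -87.0], [533.0, -37.0]]
side check [585.154446    45.15626705 126.        ] [530.12689499 -22.5659814  126.        ]
```

Emit:
{"fn": "arm_command", "kwargs": {
  "targets": [
    {"hand": 1, "x": 0.038, "y": -0.0175, "z": -0.009},
    {"hand": 1, "x": 0.038, "y": -0.0175, "z": -0.009},
    {"hand": 1, "x": 0.038, "y": -0.0175, "z": -0.009},
    {"hand": 1, "x": 0.038, "y": -0.0175, "z": -0.009},
    {"hand": 1, "x": 0.038, "y": -0.0175, "z": -0.009},
    {"hand": 1, "x": 0.038, "y": -0.0175, "z": -0.009},
    {"hand": 1, "x": 0.038, "y": -0.0175, "z": -0.009},
    {"hand": 1, "x": 0.038, "y": -0.0175, "z": -0.009},
    {"hand": 1, "x": 0.038, "y": -0.0175, "z": -0.009},
    {"hand": 1, "x": 0.038, "y": -0.0175, "z": -0.009}
  ],
  "newtons": 30
}}

```text
schema error: expected keys hand, x, y, z, yaw
```

Emit:
{"fn": "arm_command", "kwargs": {
  "targets": [
    {"hand": 1, "x": 0.038, "y": -0.0175, "z": -0.009},
    {"hand": 1, "x": 0.038, "y": -0.0175, "z": -0.009},
    {"hand": 1, "x": 0.038, "y": -0.0175, "z": -0.009},
    {"hand": 1, "x": 0.038, "y": -0.0175, "z": -0.009},
    {"hand": 1, "yaw": 0.116},
    {"hand": 1},
    {"hand": 1}
  ]
}}

```text
schema error: expected keys hand, x, y, z, yaw
```

Run:
```python
from h import *
c=get_calibration('wrist'); w=camera('wrist'); s=manip.read_state(); print(s['eef_pos'],s['eef_rot'],s['wrist_force'])
cv2.imwrite('pics/raw_w1.png',w[:,:,::-1]); pickle.dump(c,open('w1.pkl','wb'))
a=w[:,:,::-1].copy()
u=proj('w',np.append(s['eef_pos'][:2],206),c); print('tcp proj',u); cv2.circle(a,(int(u[0]),int(u[1])),3,(0,0,255),1)
cv2.imwrite('pics/w1.png',cv2.resize(a,(800,600)))
```

```text
[ 243.97611043 -492.70334726  205.0204296 ] [-3.14071206e+00 -4.93095150e-05  4.59742244e-01] [0.28855953 0.52400102 0.0124758 ]
tcp proj (np.float64(259.5971156090064), np.float64(233.86198628910063))
```

View pics/w1.png

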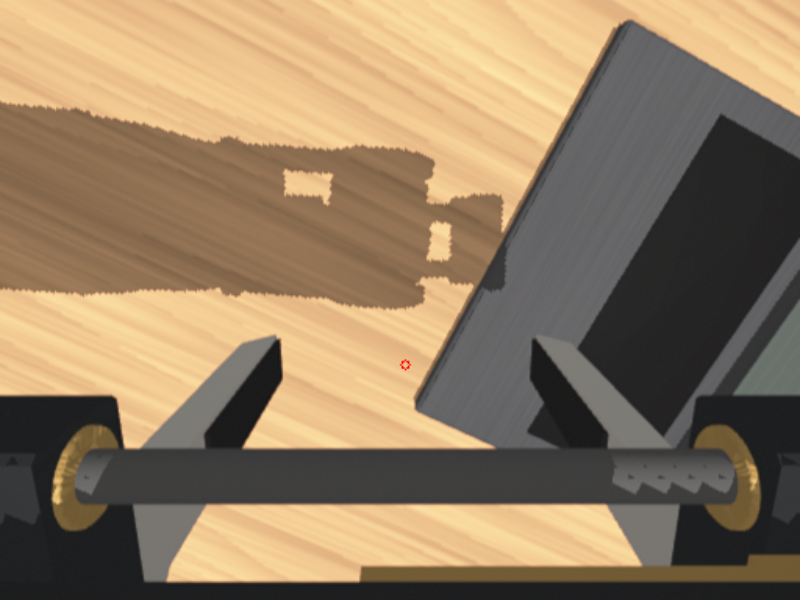

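The call was refused because every row needs all five keys. The picture shows only the start pose: fingers at (275,340) and (535,340), with the laptop on the right.

Emit:
{"fn": "arm_command", "kwargs": {
  "targets": [
    {"hand": 1, "x": 0.038, "y": -0.0175, "z": -0.009, "yaw": 0},
    {"hand": 1, "x": 0.038, "y": -0.0175, "z": -0.009, "yaw": 0},
    {"hand": 1, "x": 0.038, "y": -0.0175, "z": -0.009, "yaw": 0},
    {"hand": 1, "x": 0.038, "y": -0.0175, "z": -0.009, "yaw": 0},
    {"hand": 1, "x": 0.038, "y": -0.0175, "z": -0.009, "yaw": 0},
    {"hand": 1, "x": 0.038, "y": -0.0175, "z": -0.009, "yaw": 0},
    {"hand": 1, "x": 0.038, "y": -0.0175, "z": -0.009, "yaw": 0},
    {"hand": 1, "x": 0.038, "y": -0.0175, "z": -0.009, "yaw": 0},
    {"hand": 1, "x": 0.038, "y": -0.0175, "z": -0.009, "yaw": 0},
    {"hand": 1, "x": 0.038, "y": -0.0175, "z": -0.009, "yaw": 0}
  ],
  "newtons": 30
}}

```text
clock: 1.15
eef_pos: [507.7, -165.8, 295.7]
eef_rot: [-3.141, 0.0, 0.46]
wrist_force: [0.7, -0.9, -0.4]
finger_gap: 93.7
finger_force: 0.0
```

Emit:
{"fn": "arm_command", "kwargs": {
  "targets": [
    {"hand": 1, "x": 0.038, "y": -0.0175, "z": -0.009, "yaw": 0},
    {"hand": 1, "x": 0.038, "y": -0.0175, "z": -0.009, "yaw": 0},
    {"hand": 1, "x": 0.038, "y": -0.0175, "z": -0.009, "yaw": 0},
    {"hand": 1, "x": 0.038, "y": -0.0175, "z": -0.009, "yaw": 0},
    {"hand": 1, "x": 0, "y": 0, "z": 0, "yaw": 0.116},
    {"hand": 1, "x": 0, "y": 0, "z": 0, "yaw": 0},
    {"hand": 1, "x": 0, "y": 0, "z": 0, "yaw": 0}
  ]
}}

```text
clock: 1.85
eef_pos: [611.8, -37.6, 331.1]
eef_rot: [-3.141, 0.001, 0.346]
wrist_force: [0.2, -0.1, 0.6]
finger_gap: 93.7
finger_force: 0.0
```

```bash
cat >> h.py <<'E'
def wsnap(fn,z,marks=()):
    c=get_calibration('wrist'); w=camera('wrist'); s=manip.read_state(); print(s['clock'],s['eef_pos'].round(1),s['eef_rot'].round(4),s['wrist_force'].round(1),s['finger_gap'])
    pickle.dump((c,w,s),open('w.pkl','wb')); a=w[:,:,::-1].copy()
    for p in [np.append(s['eef_pos'][:2],z)]+list(marks):
        u=proj('w',p,c); cv2.circle(a,(int(u[0]),int(u[1])),3,(0,0,255),1)
    cv2.imwrite('pics/'+fn,cv2.resize(a,(800,600)))
def wr(u,v,z):
    c,w,s=pickle.load(open('w.pkl','rb')); return ray('w',(u*k,v*k),z,c)[:2].round(1)
E
python3 - <<'E'
from h import *
wsnap('w2.png',206)
E
```

```text
1.9 [611.8 -37.8 331.3] [-3.1415e+00  4.0000e-04  3.4580e-01] [0.  0.5 0.1] 93.78780591105959
```

View pics/w2.png

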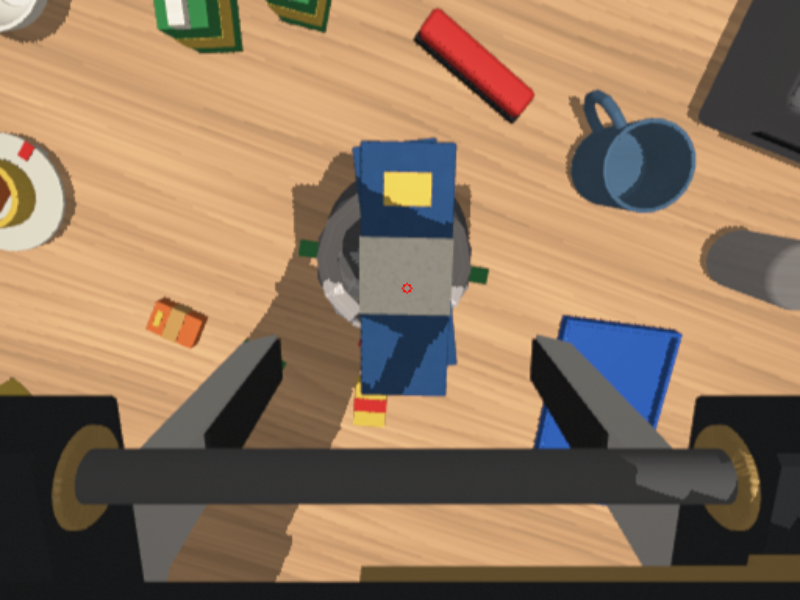

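The box stack is under the gripper. The top box corners are (361,142), (456,143), (446,396) and (361,394). The lower box shows at (353,148), (435,139) and (456,362).

Run:
```python
from h import *
C=np.array([wr(u,v,206) for u,v in((361,142),(456,143),(446,396),(361,394))]);print(C,C.mean(0),np.degrees(np.arctan2(*(C[0]+C[1]-C[2]-C[3])[::-1])))
L=np.array([wr(u,v,166) for u,v in((353,148),(435,139),(456,362))]);print(L)
c=(L[0]+L[2])/2; d=L[0]-L[2]; print('low',c,np.linalg.norm(d), np.degrees(np.arctan2(d[1],d[0]))-np.degrees(np.arctan2(56,160)), np.linalg.norm(L[0]-L[1]))
G=[wr(u,v,126) for u,v in((309,249),(479,275))];print('tabs',G,(G[0]+G[1])/2)
T=np.array([wr(u,v,16) for u,v in((564,316),(681,331))]);print(T)
```

```text
[[684.2  16.3]
 [702.4 -35.4]
 [552.6 -86.8]
 [535.  -34.2]] [618.55  -35.025] 18.819247517570986
[[679.5  23.9]
 [703.1 -24.5]
 [563.4 -93.8]]
low [621.45 -34.95] 165.325436639375 26.10204880285345 53.84719119879885
tabs [array([597.5,  36.3]), array([623. , -93.8])] [610.25 -28.75]
[[ 596.8 -214.2]
 [ 623.1 -333.6]]
```

Emit:
{"fn": "arm_command", "kwargs": {
  "targets": [
    {"hand": 1, "x": 0.006, "y": -0.001, "z": 0.04, "yaw": 0.005},
    {"hand": 1, "x": 0, "y": 0, "z": 0.04, "yaw": 0},
    {"hand": 1, "x": 0, "y": 0, "z": 0.04, "yaw": 0},
    {"hand": 1, "x": 0, "y": 0, "z": 0.039, "yaw": 0},
    {"hand": 1, "x": 0, "y": 0, "z": 0, "yaw": 0},
    {"hand": -1, "x": 0, "y": 0, "z": 0, "yaw": 0},
    {"hand": -1, "x": 0, "y": 0, "z": 0, "yaw": 0},
    {"hand": -1, "x": 0, "y": 0, "z": 0, "yaw": 0},
    {"hand": -1, "x": 0, "y": 0, "z": 0, "yaw": 0},
    {"hand": -1, "x": 0, "y": 0, "z": 0, "yaw": 0}
  ],
  "newtons": 30
}}

```text
clock: 2.9
eef_pos: [617.6, -34.3, 173.2]
eef_rot: [3.141, -0.001, 0.339]
wrist_force: [1.1, -2.9, 2.9]
finger_gap: 57.7
finger_force: 1.9
```

Emit:
{"fn": "arm_command", "kwargs": {
  "targets": [
    {"hand": -1, "x": 0, "y": 0, "z": 0, "yaw": 0},
    {"hand": -1, "x": 0, "y": 0, "z": -0.01, "yaw": 0},
    {"hand": -1, "x": 0, "y": 0, "z": -0.02, "yaw": 0},
    {"hand": -1, "x": 0, "y": 0, "z": -0.04, "yaw": 0},
    {"hand": -1, "x": 0, "y": 0, "z": 0, "yaw": 0}
  ]
}}

```text
clock: 3.4
eef_pos: [618.8, -34.4, 248.4]
eef_rot: [3.138, -0.007, 0.339]
wrist_force: [0.3, 0.2, -0.6]
finger_gap: 55.7
finger_force: 29.9
```

Emit:
{"fn": "arm_command", "kwargs": {
  "targets": [
    {"hand": -1, "x": -0.0243, "y": 0.0265, "z": 0, "yaw": 0},
    {"hand": -1, "x": -0.0243, "y": 0.0265, "z": 0, "yaw": 0},
    {"hand": -1, "x": -0.0243, "y": 0.0265, "z": 0, "yaw": 0},
    {"hand": -1, "x": -0.0243, "y": 0.0265, "z": 0, "yaw": 0},
    {"hand": -1, "x": -0.0243, "y": 0.0265, "z": 0, "yaw": 0},
    {"hand": -1, "x": -0.0243, "y": 0.0265, "z": 0, "yaw": 0},
    {"hand": -1, "x": -0.0243, "y": 0.0265, "z": 0, "yaw": 0},
    {"hand": -1, "x": -0.0243, "y": 0.0265, "z": 0, "yaw": 0},
    {"hand": -1, "x": 0, "y": 0, "z": 0, "yaw": 0.064},
    {"hand": -1, "x": 0, "y": 0, "z": 0, "yaw": 0.064}
  ]
}}

```text
clock: 4.4
eef_pos: [503.9, -299.7, 242.2]
eef_rot: [-3.141, 0.0, 0.207]
wrist_force: [-0.5, -0.1, -1.5]
finger_gap: 55.3
finger_force: 29.9
```

Emit:
{"fn": "arm_command", "kwargs": {
  "targets": [
    {"hand": -1, "x": 0, "y": 0, "z": 0.03, "yaw": 0},
    {"hand": -1, "x": 0, "y": 0, "z": 0.03, "yaw": 0},
    {"hand": -1, "x": 0, "y": 0, "z": 0.03, "yaw": 0},
    {"hand": -1, "x": 0, "y": 0, "z": 0.03, "yaw": 0},
    {"hand": -1, "x": 0, "y": 0, "z": 0.03, "yaw": 0},
    {"hand": -1, "x": 0, "y": 0, "z": 0, "yaw": 0}
  ]
}}

```text
clock: 5.0
eef_pos: [502.7, -297.6, 88.6]
eef_rot: [-3.136, 0.005, 0.211]
wrist_force: [-0.4, 0.3, -1.3]
finger_gap: 56.0
finger_force: 29.9
```

Run:
```python
from h import *
wsnap('w3.png',100)
```

```text
5.05 [ 503.8 -298.3   91.3] [-3.1391e+00  2.3000e-03  2.1090e-01] [-0.5  0.1  0.6] 55.82044388428165
```

View pics/w3.png

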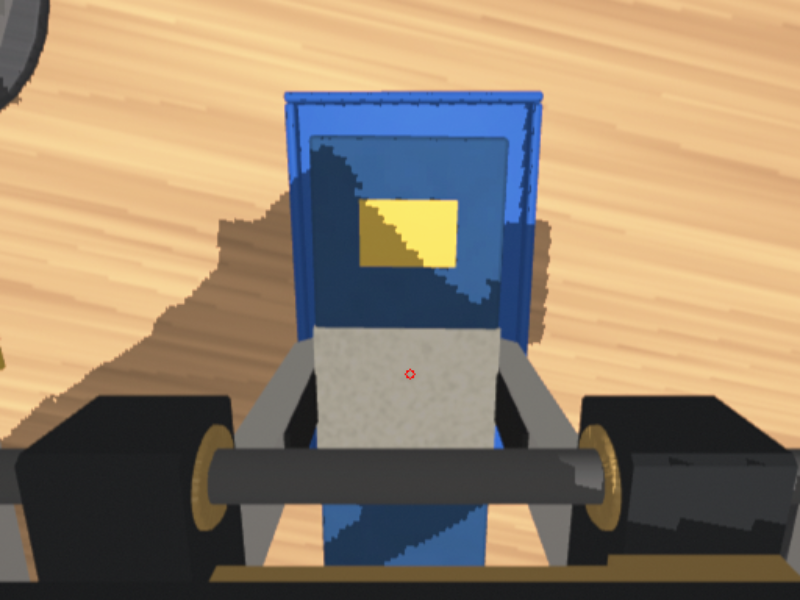

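The box is aligned over the tray; the tray's far corners are at (286,97) and (542,97).

Run:
```python
from h import *
a,b=wr(286,97,16),wr(542,97,16); m=(a+b)/2; d=a-b; d/=np.linalg.norm(d); x=np.array([d[1],-d[0]]); print(a,b,np.linalg.norm(a-b),'centre',m-105*x,np.degrees(np.arctan2(x[1],x[0])))
```

```text
[ 592.1 -220.2] [ 617.2 -337. ] 119.46652250735352 centre [ 501.99362613 -300.6605735 ] 12.128253582703696
```

Emit:
{"fn": "arm_command", "kwargs": {
  "targets": [
    {"hand": -1, "x": -0.002, "y": 0.002, "z": 0.03, "yaw": 0},
    {"hand": -1, "x": 0, "y": 0, "z": 0.03, "yaw": 0},
    {"hand": -1, "x": 0, "y": 0, "z": 0.015, "yaw": 0},
    {"hand": -1, "x": 0, "y": 0, "z": 0.003, "yaw": 0},
    {"hand": -1, "x": 0, "y": 0, "z": 0, "yaw": 0},
    {"hand": -1, "x": 0, "y": 0, "z": 0, "yaw": 0}
  ]
}}

```text
clock: 5.65
eef_pos: [503.8, -301.7, 16.2]
eef_rot: [3.14, -0.002, 0.211]
wrist_force: [0.1, -0.6, -1.7]
finger_gap: 56.1
finger_force: 29.9
```

Emit:
{"fn": "arm_command", "kwargs": {
  "targets": [
    {"hand": 0.45, "x": 0, "y": 0, "z": 0, "yaw": 0},
    {"hand": 0.45, "x": 0, "y": 0, "z": 0, "yaw": 0},
    {"hand": 0.45, "x": 0, "y": 0, "z": 0, "yaw": 0},
    {"hand": 0.45, "x": 0, "y": 0, "z": 0, "yaw": 0}
  ]
}}

```text
clock: 6.05
eef_pos: [503.1, -301.3, 14.7]
eef_rot: [3.141, -0.0, 0.211]
wrist_force: [-0.0, -0.8, -0.6]
finger_gap: 68.2
finger_force: 0.0
```

Emit:
{"fn": "arm_command", "kwargs": {
  "targets": [
    {"hand": 0.45, "x": 0, "y": 0, "z": -0.045, "yaw": 0},
    {"hand": 0.45, "x": 0, "y": 0, "z": -0.045, "yaw": 0},
    {"hand": 1, "x": 0, "y": 0, "z": -0.045, "yaw": 0},
    {"hand": 1, "x": 0, "y": 0, "z": -0.045, "yaw": 0},
    {"hand": 1, "x": 0, "y": 0, "z": -0.045, "yaw": 0},
    {"hand": 1, "x": 0, "y": 0, "z": -0.045, "yaw": 0}
  ]
}}

```text
clock: 6.65
eef_pos: [502.7, -301.0, 286.6]
eef_rot: [3.141, -0.0, 0.211]
wrist_force: [0.4, 0.4, -0.1]
finger_gap: 93.5
finger_force: 0.0
```

Emit:
{"fn": "arm_command", "kwargs": {
  "targets": [
    {"hand": 1, "x": 0.0213, "y": -0.0295, "z": 0, "yaw": 0},
    {"hand": 1, "x": 0.0213, "y": -0.0295, "z": 0, "yaw": 0},
    {"hand": 1, "x": 0.0213, "y": -0.0295, "z": 0, "yaw": 0},
    {"hand": 1, "x": 0.0213, "y": -0.0295, "z": 0, "yaw": 0},
    {"hand": 1, "x": 0.0213, "y": -0.0295, "z": 0, "yaw": 0},
    {"hand": 1, "x": 0.0213, "y": -0.0295, "z": 0, "yaw": 0},
    {"hand": 1, "x": 0.0213, "y": -0.0295, "z": 0, "yaw": 0},
    {"hand": 1, "x": 0.0213, "y": -0.0295, "z": 0, "yaw": 0},
    {"hand": 1, "x": 0, "y": 0, "z": 0, "yaw": -0.122},
    {"hand": 1, "x": 0, "y": 0, "z": 0, "yaw": -0.122}
  ]
}}

```text
clock: 7.65
eef_pos: [620.4, -33.6, 284.2]
eef_rot: [-3.141, 0.0, 0.461]
wrist_force: [-0.3, -0.3, 0.3]
finger_gap: 93.7
finger_force: 0.0
```

Emit:
{"fn": "arm_command", "kwargs": {
  "targets": [
    {"hand": 1, "x": 0, "y": 0, "z": 0, "yaw": 0},
    {"hand": 1, "x": 0, "y": 0, "z": 0, "yaw": 0}
  ]
}}

```text
clock: 7.85
eef_pos: [620.2, -34.9, 284.5]
eef_rot: [3.142, 0.0, 0.451]
wrist_force: [0.1, 0.2, -0.4]
finger_gap: 94.0
finger_force: 0.0
```

Run:
```python
from h import *
wsnap('w4.png',166)
c,w,s=pickle.load(open('w.pkl','rb'))
h=cv2.cvtColor(w,cv2.COLOR_RGB2HSV); m=cv2.inRange(h,(100,90,30),(115,255,170)); m[:, :170]=0; m[:,350:]=0; m[285:]=0
ys,xs=np.nonzero(m); ok=(xs>200)&(xs<320)&(ys<285)
P=np.array([ray('w',(x,y),166,c)[:2] for x,y in zip(xs[ok],ys[ok])],np.float32)
print([np.round(q,1) for q in cv2.minAreaRect(P)])
```

```text
7.9 [620.2 -35.  284.5] [ 3.1415e+00 -1.0000e-04  4.5120e-01] [ 0.4 -1.   0.3] 93.97466014544018
[array([621.4, -34.3]), array([157.6,  55.5]), np.float64(25.9)]
```

View pics/w4.png

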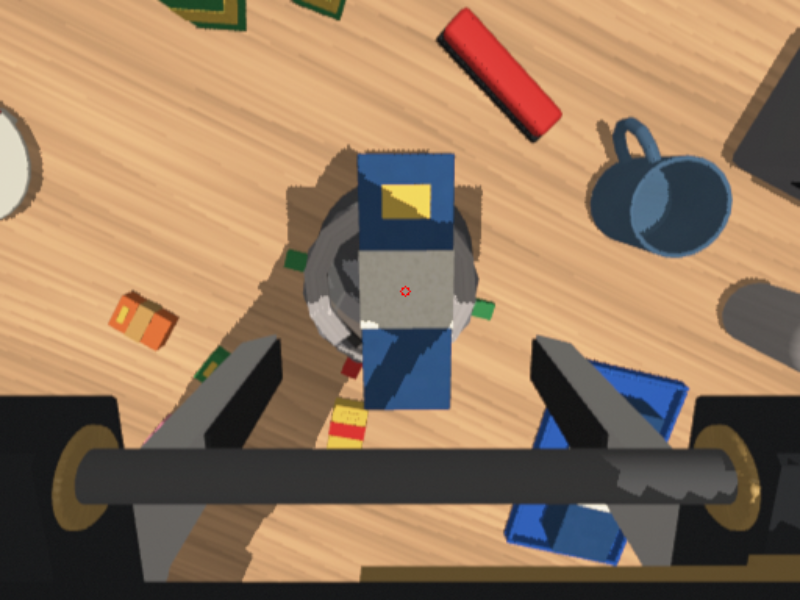

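The single box is centred under the gripper at (405,285). The first box lies in the tray.

Emit:
{"fn": "arm_command", "kwargs": {
  "targets": [
    {"hand": 1, "x": 0.001, "y": 0, "z": 0.04, "yaw": 0},
    {"hand": 1, "x": 0, "y": 0, "z": 0.04, "yaw": 0},
    {"hand": 1, "x": 0, "y": 0, "z": 0.04, "yaw": 0},
    {"hand": 1, "x": 0, "y": 0, "z": 0.031, "yaw": 0},
    {"hand": 1, "x": 0, "y": 0, "z": 0, "yaw": 0},
    {"hand": -1, "x": 0, "y": 0, "z": 0, "yaw": 0},
    {"hand": -1, "x": 0, "y": 0, "z": 0, "yaw": 0},
    {"hand": -1, "x": 0, "y": 0, "z": 0, "yaw": 0},
    {"hand": -1, "x": 0, "y": 0, "z": 0, "yaw": 0},
    {"hand": -1, "x": 0, "y": 0, "z": 0, "yaw": 0}
  ]
}}

```text
clock: 8.9
eef_pos: [621.3, -34.4, 134.1]
eef_rot: [3.141, -0.001, 0.455]
wrist_force: [0.0, -0.4, -0.3]
finger_gap: 57.5
finger_force: 0.0
```

Emit:
{"fn": "arm_command", "kwargs": {
  "targets": [
    {"hand": -1, "x": 0, "y": 0, "z": 0, "yaw": 0},
    {"hand": -1, "x": 0, "y": 0, "z": 0, "yaw": 0},
    {"hand": -1, "x": 0, "y": 0, "z": -0.02, "yaw": 0},
    {"hand": -1, "x": 0, "y": 0, "z": -0.03, "yaw": 0},
    {"hand": -1, "x": 0, "y": 0, "z": -0.03, "yaw": 0},
    {"hand": -1, "x": 0, "y": 0, "z": 0, "yaw": 0}
  ]
}}

```text
clock: 9.5
eef_pos: [622.3, -34.4, 217.5]
eef_rot: [3.138, -0.005, 0.455]
wrist_force: [0.1, -0.4, -0.5]
finger_gap: 55.7
finger_force: 30.0
```

Emit:
{"fn": "arm_command", "kwargs": {
  "targets": [
    {"hand": -1, "x": -0.0279, "y": 0.0234, "z": 0, "yaw": 0},
    {"hand": -1, "x": -0.0279, "y": 0.0234, "z": 0, "yaw": 0},
    {"hand": -1, "x": -0.0279, "y": 0.0234, "z": 0, "yaw": 0},
    {"hand": -1, "x": -0.0279, "y": 0.0234, "z": 0, "yaw": 0},
    {"hand": -1, "x": -0.0279, "y": 0.0234, "z": 0, "yaw": 0},
    {"hand": -1, "x": -0.0279, "y": 0.0234, "z": 0, "yaw": 0},
    {"hand": -1, "x": -0.0279, "y": 0.0234, "z": 0, "yaw": 0},
    {"hand": -1, "x": -0.0279, "y": 0.0234, "z": 0, "yaw": 0},
    {"hand": -1, "x": 0, "y": 0, "z": 0, "yaw": 0.12},
    {"hand": -1, "x": 0, "y": 0, "z": 0, "yaw": 0.121}
  ]
}}

```text
clock: 10.5
eef_pos: [501.9, -301.4, 212.0]
eef_rot: [-3.14, 0.001, 0.207]
wrist_force: [0.3, -0.0, -1.9]
finger_gap: 56.3
finger_force: 3.0
```

Emit:
{"fn": "arm_command", "kwargs": {
  "targets": [
    {"hand": -1, "x": 0, "y": 0, "z": 0.03, "yaw": 0},
    {"hand": -1, "x": 0, "y": 0, "z": 0.03, "yaw": 0},
    {"hand": -1, "x": 0, "y": 0, "z": 0.03, "yaw": 0},
    {"hand": -1, "x": 0, "y": 0, "z": 0.03, "yaw": 0},
    {"hand": -1, "x": 0, "y": 0, "z": 0, "yaw": 0},
    {"hand": -1, "x": 0, "y": 0, "z": 0, "yaw": 0}
  ]
}}

```text
clock: 11.1
eef_pos: [502.7, -300.5, 93.5]
eef_rot: [-3.141, 0.001, 0.214]
wrist_force: [-0.3, 0.5, -0.6]
finger_gap: 55.7
finger_force: 30.0
```

The grip force read 3.0 N, so it slackened for a moment. I'll check the box with a picture.

Run:
```python
from h import *
wsnap('w5.png',125)
```

```text
11.15 [ 503.2 -300.8   94.6] [ 3.1408e+00 -8.0000e-04  2.1380e-01] [ 0.3  0.5 -0.7] 55.997901750476466
```

View pics/w5.png

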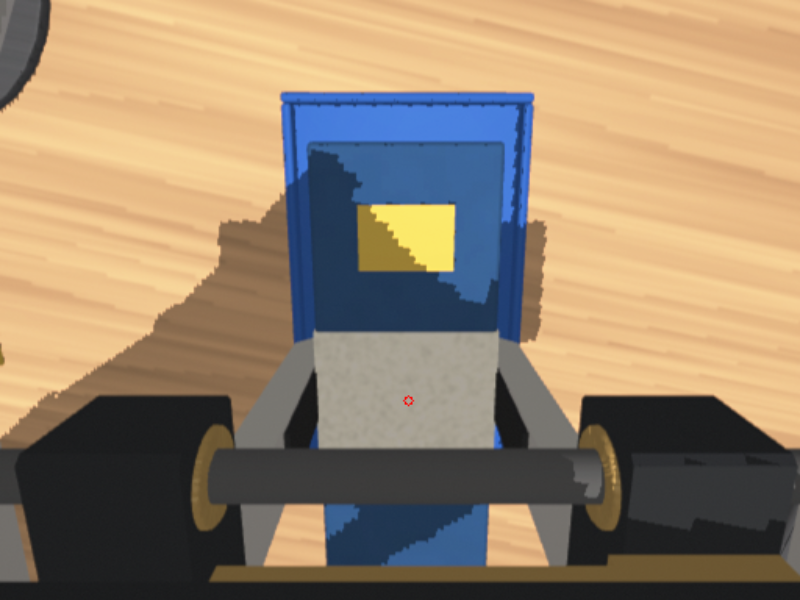

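The box is still in the hand, level and aligned: its edge is at (315,143)–(503,143), as it was for the first box. I'll lower it.

Emit:
{"fn": "arm_command", "kwargs": {
  "targets": [
    {"hand": -1, "x": 0, "y": 0, "z": 0.02, "yaw": 0},
    {"hand": -1, "x": 0, "y": 0, "z": 0.012, "yaw": 0},
    {"hand": -1, "x": 0, "y": 0, "z": 0.005, "yaw": 0},
    {"hand": -1, "x": 0, "y": 0, "z": 0.002, "yaw": 0},
    {"hand": -1, "x": 0, "y": 0, "z": 0, "yaw": 0},
    {"hand": -1, "x": 0, "y": 0, "z": 0, "yaw": 0}
  ]
}}

```text
clock: 11.75
eef_pos: [503.1, -300.7, 55.1]
eef_rot: [3.141, -0.001, 0.214]
wrist_force: [-0.2, 0.3, -1.6]
finger_gap: 55.9
finger_force: 30.0
```

Emit:
{"fn": "arm_command", "kwargs": {
  "targets": [
    {"hand": 0.45, "x": 0, "y": 0, "z": 0, "yaw": 0},
    {"hand": 0.45, "x": 0, "y": 0, "z": 0, "yaw": 0},
    {"hand": 0.45, "x": 0, "y": 0, "z": 0, "yaw": 0},
    {"hand": 0.45, "x": 0, "y": 0, "z": 0, "yaw": 0},
    {"hand": 0.45, "x": 0, "y": 0, "z": -0.03, "yaw": 0},
    {"hand": 0.45, "x": 0, "y": 0, "z": -0.045, "yaw": 0},
    {"hand": 0.45, "x": 0, "y": 0, "z": -0.045, "yaw": 0},
    {"hand": 0.45, "x": 0, "y": 0, "z": -0.045, "yaw": 0}
  ]
}}

```text
clock: 12.55
eef_pos: [502.6, -300.4, 221.3]
eef_rot: [-3.142, 0.0, 0.214]
wrist_force: [0.1, 0.7, 0.2]
finger_gap: 68.5
finger_force: 0.0
```

Run:
```python
from h import *
t=camera('top')[:,:,::-1].copy(); cv2.imwrite('pics/raw_top1.png',t)
cartons(t)
```

```text
orange [[450.0, 153.9], [52.4, 37.7], 88.7] [448.7 153.8]
green [[431.9, 63.0], [43.4, 34.7], 88.7] [431.4  63.8]
yellow [[432.9, -62.7], [54.0, 38.1], 13.5] [433.1 -62.7]
```

Emit:
{"fn": "arm_command", "kwargs": {
  "targets": [
    {"hand": 1, "x": -0.003, "y": -0.0354, "z": -0.003, "yaw": 0},
    {"hand": 1, "x": -0.003, "y": -0.0354, "z": -0.003, "yaw": 0},
    {"hand": 1, "x": -0.003, "y": -0.0354, "z": -0.003, "yaw": 0},
    {"hand": 1, "x": -0.003, "y": -0.0354, "z": -0.003, "yaw": 0},
    {"hand": 1, "x": -0.003, "y": -0.0354, "z": -0.003, "yaw": 0},
    {"hand": 1, "x": -0.003, "y": -0.0354, "z": -0.003, "yaw": 0},
    {"hand": 1, "x": -0.003, "y": -0.0354, "z": -0.003, "yaw": 0},
    {"hand": 1, "x": -0.003, "y": -0.0354, "z": -0.003, "yaw": 0},
    {"hand": 1, "x": -0.003, "y": -0.0354, "z": -0.003, "yaw": 0},
    {"hand": 1, "x": -0.003, "y": -0.0354, "z": -0.003, "yaw": 0}
  ]
}}

```text
clock: 13.6
eef_pos: [397.8, 40.2, 249.6]
eef_rot: [3.142, -0.0, 0.214]
wrist_force: [0.1, -0.0, -0.3]
finger_gap: 93.5
finger_force: 0.0
```

Emit:
{"fn": "arm_command", "kwargs": {
  "targets": [
    {"hand": 1, "x": 0, "y": 0, "z": 0, "yaw": 0.107},
    {"hand": 1, "x": 0, "y": 0, "z": 0, "yaw": 0.107},
    {"hand": 1, "x": 0, "y": 0, "z": 0, "yaw": 0},
    {"hand": 1, "x": 0, "y": 0, "z": 0, "yaw": 0}
  ]
}}

```text
clock: 14.0
eef_pos: [398.4, 39.0, 249.4]
eef_rot: [3.142, -0.0, 0.003]
wrist_force: [-0.5, -0.2, 0.3]
finger_gap: 94.3
finger_force: 0.0
```

Run:
```python
from h import *
wsnap('w6.png',18)
```

```text
14.05 [398.4  38.9 249.4] [-3.1416e+00  0.0000e+00  2.4000e-03] [ 0.7 -0.  -0.6] 94.15156819114189
```

View pics/w6.png

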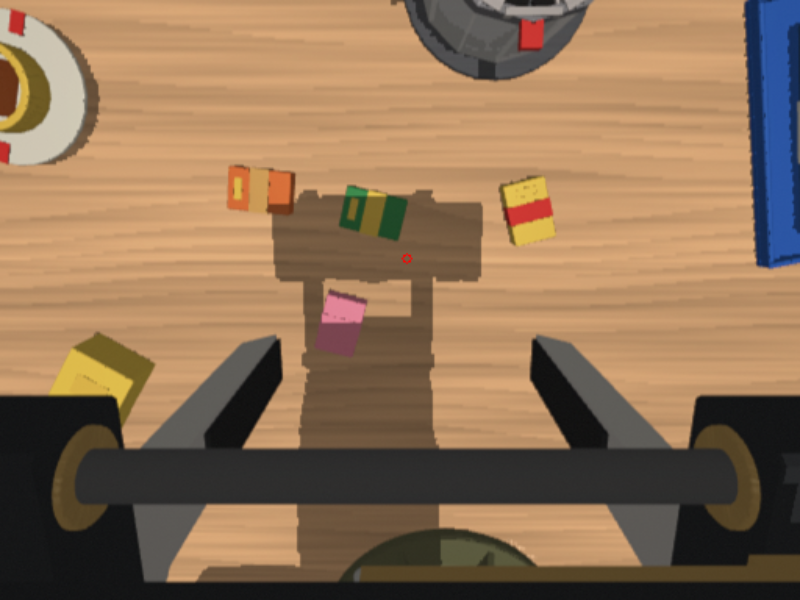

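The three cartons are orange at (261,190), green at (373,213) and yellow at (528,211). The pink one at (342,322) is the look-alike and stays.

Run:
```python
from h import *
for n,c in dict(orange=((230,166),(294,172),(292,214),(228,209)),green=((348,186),(407,200),(401,241),(341,229)),yellow=((502,184),(544,177),(555,237),(514,246))).items():
    C=np.array([wr(u,v,18) for u,v in c]); r_=cv2.minAreaRect(C.astype(np.float32)); print(n,C.mean(0).round(1),np.round(r_[1],1),round(r_[2],1))
P=[wr(u,v,20) for u,v in((17,20),(2,152))];print('lid stripes',P,wr(532,36,126))
```

```text
orange [452.4 155.3] [51.8 33.7] 85.1
green [434.   65.3] [49.9 34.7] 78.8
yellow [436.8 -58.9] [51.6 33.8] 14.0
lid stripes [array([574.4, 325.9]), array([480.9, 354.4])] [540.5 -28.6]
```

Emit:
{"fn": "arm_command", "kwargs": {
  "targets": [
    {"hand": 0.3, "x": 0.0346, "y": -0.0256, "z": 0, "yaw": 0},
    {"hand": 0.3, "x": 0, "y": 0, "z": 0, "yaw": -0.1377},
    {"hand": 0.3, "x": 0, "y": 0, "z": 0, "yaw": -0.1377},
    {"hand": 0.3, "x": 0, "y": 0, "z": 0, "yaw": -0.1377},
    {"hand": 0.3, "x": 0, "y": 0, "z": 0, "yaw": -0.1377},
    {"hand": 0.3, "x": 0, "y": 0, "z": 0, "yaw": -0.1377},
    {"hand": 0.3, "x": 0, "y": 0, "z": 0, "yaw": -0.1377},
    {"hand": 0.3, "x": 0, "y": 0, "z": 0, "yaw": -0.1377},
    {"hand": 0.3, "x": 0, "y": 0, "z": 0, "yaw": -0.1377},
    {"hand": 0.3, "x": 0, "y": 0, "z": 0, "yaw": -0.1377}
  ]
}}

```text
clock: 15.05
eef_pos: [433.1, 64.4, 249.3]
eef_rot: [-3.141, 0.0, 1.247]
wrist_force: [-0.2, -0.9, 1.5]
finger_gap: 61.3
finger_force: 0.0
```

Emit:
{"fn": "arm_command", "kwargs": {
  "targets": [
    {"hand": 0.3, "x": 0, "y": 0, "z": 0, "yaw": -0.1377},
    {"hand": 0.3, "x": 0, "y": 0, "z": 0.04, "yaw": 0},
    {"hand": 0.3, "x": 0, "y": 0, "z": 0.04, "yaw": 0},
    {"hand": 0.3, "x": 0, "y": 0, "z": 0.04, "yaw": 0},
    {"hand": 0.3, "x": 0, "y": 0, "z": 0.04, "yaw": 0},
    {"hand": 0.3, "x": 0, "y": 0, "z": 0, "yaw": 0},
    {"hand": 0.3, "x": 0, "y": 0, "z": 0, "yaw": 0}
  ]
}}

```text
clock: 15.75
eef_pos: [433.3, 64.5, 90.3]
eef_rot: [-3.141, 0.0, 1.378]
wrist_force: [0.4, 0.1, 1.0]
finger_gap: 61.2
finger_force: 0.0
```

```bash
cat >> h.py <<'E'
def wblob(lo,hi,z,box):
    c,w,s=pickle.load(open('w.pkl','rb')); h=cv2.cvtColor(w,cv2.COLOR_RGB2HSV); m=cv2.inRange(h,lo,hi)
    n,l,st,ce=cv2.connectedComponentsWithStats(cv2.morphologyEx(m,cv2.MORPH_CLOSE,np.ones((9,9))))
    x0,y0,x1,y1=box
    for i in range(1,n):
        if st[i,4]>150 and x0<ce[i,0]<x1 and y0<ce[i,1]<y1:
            ys,xs=np.nonzero(l==i); P=np.array([ray('w',(x,y),z,c)[:2] for x,y in zip(xs,ys)],np.float32); r_=cv2.minAreaRect(P)
            print(ce[i].round(),st[i,4],[np.round(q,1) for q in r_])
E
python3 - <<'E'
from h import *
wsnap('w7.png',18)
wblob((35,120,30),(90,255,255),18,(0,0,512,384)); wblob((10,120,30),(90,255,255),18,(0,0,512,384))
E
```

```text
15.8 [434.   64.6  91.2] [ 3.1397e+00 -5.0000e-04  1.3775e+00] [0.3 0.2 0.6] 60.91356110030701
[260. 174.] 953 [array([439. ,  83.9]), array([19.1, 32.2]), np.float64(76.5)]
[258. 214.] 725 [array([431.3,  51.8]), array([15.8, 32.1]), np.float64(76.4)]
[259.  73.] 3395 [array([452.6, 157.5]), array([50.5, 35. ]), np.float64(83.9)]
[259. 192.] 2502 [array([435.3,  68.7]), array([50.4, 35.3]), np.float64(76.2)]
[121. 306.] 955 [array([298.5,  -9.9]), array([69.3, 22. ]), np.float64(68.7)]
[398. 306.] 950 [array([534.2, -55.5]), array([21.4, 69.4]), np.float64(0.5)]
[272. 336.] 608 [array([426.1, -62.4]), array([26.6, 36. ]), np.float64(14.6)]
[307. 329.] 346 [array([454.8, -64.2]), array([20.5, 21.4]), np.float64(4.0)]
[353. 365.] 4372 [array([ 468.9, -103.3]), array([ 17.6, 337.8]), np.float64(79.0)]
```

Emit:
{"fn": "arm_command", "kwargs": {
  "targets": [
    {"hand": 0.3, "x": 0.004, "y": 0, "z": 0.04, "yaw": 0.03},
    {"hand": 0.3, "x": 0, "y": 0, "z": 0.035, "yaw": 0},
    {"hand": 0.3, "x": 0, "y": 0, "z": 0.013, "yaw": 0},
    {"hand": 0.3, "x": 0, "y": 0, "z": 0, "yaw": 0},
    {"hand": -1, "x": 0, "y": 0, "z": 0, "yaw": 0},
    {"hand": -1, "x": 0, "y": 0, "z": 0, "yaw": 0},
    {"hand": -1, "x": 0, "y": 0, "z": 0, "yaw": 0},
    {"hand": -1, "x": 0, "y": 0, "z": 0, "yaw": 0},
    {"hand": -1, "x": 0, "y": 0, "z": 0, "yaw": 0},
    {"hand": -1, "x": 0, "y": 0, "z": 0, "yaw": 0}
  ],
  "newtons": 20
}}

```text
clock: 16.8
eef_pos: [434.2, 68.6, 2.2]
eef_rot: [3.141, -0.0, 1.347]
wrist_force: [-1.9, -0.1, 7.4]
finger_gap: 34.2
finger_force: 20.0
```

Emit:
{"fn": "arm_command", "kwargs": {
  "targets": [
    {"hand": -1, "x": 0, "y": 0, "z": -0.02, "yaw": 0},
    {"hand": -1, "x": 0, "y": 0, "z": -0.04, "yaw": 0},
    {"hand": -1, "x": 0, "y": 0, "z": -0.04, "yaw": 0},
    {"hand": -1, "x": 0, "y": 0, "z": -0.04, "yaw": 0},
    {"hand": -1, "x": 0, "y": 0, "z": -0.04, "yaw": 0},
    {"hand": -1, "x": 0, "y": 0, "z": 0, "yaw": 0}
  ]
}}

```text
clock: 17.4
eef_pos: [435.7, 68.7, 186.4]
eef_rot: [3.134, -0.002, 1.347]
wrist_force: [0.2, 0.2, -0.7]
finger_gap: 33.8
finger_force: 20.0
```

Emit:
{"fn": "arm_command", "kwargs": {
  "targets": [
    {"hand": -1, "x": -0.0114, "y": 0.038, "z": 0, "yaw": 0},
    {"hand": -1, "x": -0.0114, "y": 0.038, "z": 0, "yaw": 0},
    {"hand": -1, "x": -0.0114, "y": 0.038, "z": 0, "yaw": 0},
    {"hand": -1, "x": -0.0114, "y": 0.038, "z": 0, "yaw": 0},
    {"hand": -1, "x": -0.0114, "y": 0.038, "z": 0, "yaw": 0},
    {"hand": -1, "x": 0, "y": 0, "z": 0, "yaw": 0},
    {"hand": -1, "x": 0, "y": 0, "z": 0, "yaw": 0}
  ]
}}

```text
clock: 18.1
eef_pos: [606.0, -29.4, 180.0]
eef_rot: [-3.139, 0.0, 1.346]
wrist_force: [-0.9, 0.6, -0.4]
finger_gap: 33.5
finger_force: 20.0
```

Run:
```python
from h import *
wsnap('w8.png',126)
```

```text
18.15 [605.7 -28.9 180.6] [-3.1401e+00  1.0000e-04  1.3468e+00] [ 0.1  0.6 -0.4] 33.93767791336812
```

View pics/w8.png

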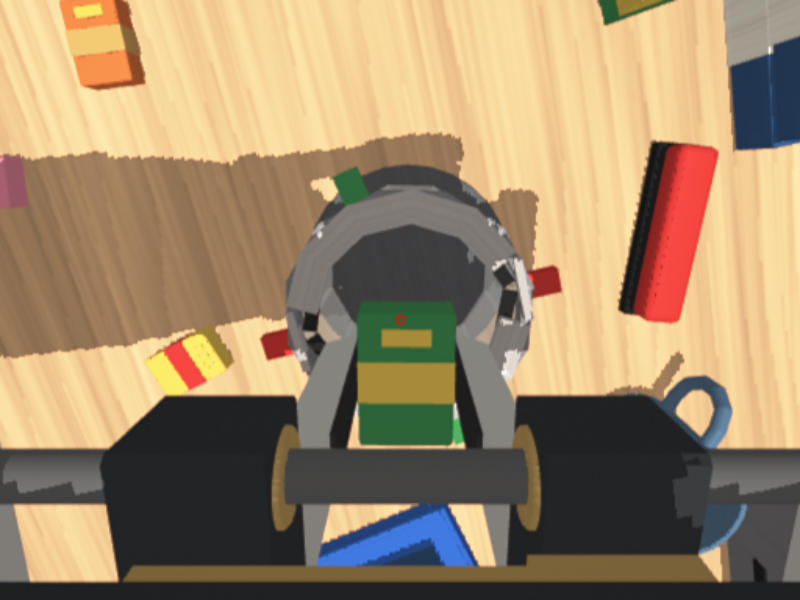

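The canister mouth is in view: red tabs at (274,345) and (546,281), green tab at (350,185), outer rim from u = 287 to 531.

Run:
```python
from h import *
a,b,g=wr(275,345,124),wr(545,282,124),wr(350,185,124); m=(a+b)/2; d=b-a
print(a,b,g,m,np.linalg.norm(d),np.degrees(np.arctan2(d[1],d[0])),np.linalg.norm(g-m),np.degrees(np.arctan2(*(g-m)[::-1])))
```

```text
[542.2 -28.4] [676.4 -26.3] [597.1  38. ] [609.3  -27.35] 134.21642969472845 0.8965075816215834 66.47903804959874 100.57465305607441
```

Emit:
{"fn": "arm_command", "kwargs": {
  "targets": [
    {"hand": -1, "x": 0.0015, "y": 0.0025, "z": 0.03, "yaw": 0},
    {"hand": -1, "x": 0, "y": 0, "z": 0.03, "yaw": 0},
    {"hand": -1, "x": 0, "y": 0, "z": 0.03, "yaw": 0},
    {"hand": -1, "x": 0, "y": 0, "z": 0.03, "yaw": 0},
    {"hand": -1, "x": 0, "y": 0, "z": 0.015, "yaw": 0},
    {"hand": 0, "x": 0, "y": 0, "z": 0, "yaw": 0},
    {"hand": 0, "x": 0, "y": 0, "z": 0, "yaw": 0},
    {"hand": 0, "x": 0, "y": 0, "z": 0, "yaw": 0},
    {"hand": 0, "x": 0, "y": 0, "z": 0, "yaw": 0},
    {"hand": 0, "x": 0, "y": 0, "z": 0, "yaw": 0}
  ]
}}

```text
clock: 19.15
eef_pos: [609.5, -28.4, 47.3]
eef_rot: [3.14, -0.0, 1.347]
wrist_force: [0.8, -0.5, 0.1]
finger_gap: 46.7
finger_force: 0.0
```

Emit:
{"fn": "arm_command", "kwargs": {
  "targets": [
    {"hand": 0, "x": 0, "y": 0, "z": -0.03, "yaw": 0},
    {"hand": 0, "x": 0, "y": 0, "z": -0.03, "yaw": 0},
    {"hand": 0, "x": 0, "y": 0, "z": -0.04, "yaw": 0},
    {"hand": 0, "x": 0, "y": 0, "z": -0.04, "yaw": 0},
    {"hand": 0, "x": 0, "y": 0, "z": -0.04, "yaw": 0},
    {"hand": 0, "x": 0, "y": 0, "z": 0, "yaw": 0}
  ]
}}

```text
clock: 19.75
eef_pos: [610.8, -28.5, 232.9]
eef_rot: [3.132, -0.001, 1.347]
wrist_force: [-0.8, 0.1, 0.6]
finger_gap: 47.0
finger_force: 0.0
```

Emit:
{"fn": "arm_command", "kwargs": {
  "targets": [
    {"hand": 0.3, "x": 0.0243, "y": -0.0323, "z": 0, "yaw": 0},
    {"hand": 0.3, "x": 0.0243, "y": -0.0323, "z": 0, "yaw": 0},
    {"hand": 0.3, "x": 0.0243, "y": -0.0323, "z": 0, "yaw": 0},
    {"hand": 0.3, "x": 0.0243, "y": -0.0323, "z": 0, "yaw": 0},
    {"hand": 0.3, "x": 0.0243, "y": -0.0323, "z": 0, "yaw": 0},
    {"hand": 0.3, "x": 0.0243, "y": -0.0323, "z": 0, "yaw": 0},
    {"hand": 0.3, "x": 0, "y": 0, "z": 0.045, "yaw": -0.119},
    {"hand": 0.3, "x": 0, "y": 0, "z": 0.045, "yaw": 0},
    {"hand": 0.3, "x": 0, "y": 0, "z": 0.045, "yaw": 0},
    {"hand": 0.3, "x": 0, "y": 0, "z": 0, "yaw": 0}
  ]
}}

```text
clock: 20.75
eef_pos: [449.6, 156.1, 86.9]
eef_rot: [-3.133, 0.003, 1.466]
wrist_force: [0.7, -0.4, 0.8]
finger_gap: 61.0
finger_force: 0.0
```

Run:
```python
from h import *
wsnap('w9.png',18)
wblob((5,120,60),(30,255,255),18,(150,50,380,290))
```

```text
20.8 [451.5 156.6  90.3] [-3.1375e+00  1.6000e-03  1.4657e+00] [0.1 1.3 1.1] 60.87024700124606
[262. 194.] 2807 [array([452.9, 159.4]), array([52.6, 34.4]), np.float64(84.3)]
```

Emit:
{"fn": "arm_command", "kwargs": {
  "targets": [
    {"hand": 0.3, "x": 0.0025, "y": 0, "z": 0.04, "yaw": 0},
    {"hand": 0.3, "x": 0, "y": 0, "z": 0.035, "yaw": 0},
    {"hand": 0.3, "x": 0, "y": 0, "z": 0.013, "yaw": 0},
    {"hand": 0.3, "x": 0, "y": 0, "z": 0, "yaw": 0},
    {"hand": -1, "x": 0, "y": 0, "z": 0, "yaw": 0},
    {"hand": -1, "x": 0, "y": 0, "z": 0, "yaw": 0},
    {"hand": -1, "x": 0, "y": 0, "z": 0, "yaw": 0},
    {"hand": -1, "x": 0, "y": 0, "z": 0, "yaw": 0},
    {"hand": -1, "x": 0, "y": 0, "z": 0, "yaw": 0},
    {"hand": -1, "x": 0, "y": 0, "z": 0, "yaw": 0}
  ]
}}

```text
clock: 21.8
eef_pos: [453.3, 159.5, 4.3]
eef_rot: [3.141, -0.0, 1.466]
wrist_force: [-1.7, -0.2, 8.4]
finger_gap: 33.8
finger_force: 20.0
```

Emit:
{"fn": "arm_command", "kwargs": {
  "targets": [
    {"hand": -1, "x": 0, "y": 0, "z": -0.02, "yaw": 0},
    {"hand": -1, "x": 0, "y": 0, "z": -0.04, "yaw": 0},
    {"hand": -1, "x": 0, "y": 0, "z": -0.04, "yaw": 0},
    {"hand": -1, "x": 0, "y": 0, "z": -0.04, "yaw": 0},
    {"hand": -1, "x": 0, "y": 0, "z": -0.04, "yaw": 0},
    {"hand": -1, "x": 0, "y": 0, "z": 0, "yaw": 0}
  ]
}}

```text
clock: 22.4
eef_pos: [454.6, 159.9, 188.7]
eef_rot: [3.134, -0.003, 1.466]
wrist_force: [-0.2, 0.1, -0.2]
finger_gap: 33.5
finger_force: 20.0
```

Emit:
{"fn": "arm_command", "kwargs": {
  "targets": [
    {"hand": -1, "x": -0.0282, "y": 0.0291, "z": 0, "yaw": 0},
    {"hand": -1, "x": -0.0282, "y": 0.0291, "z": 0, "yaw": 0},
    {"hand": -1, "x": -0.0282, "y": 0.0291, "z": 0, "yaw": 0},
    {"hand": -1, "x": -0.0282, "y": 0.0291, "z": 0, "yaw": 0},
    {"hand": -1, "x": -0.0282, "y": 0.0291, "z": 0, "yaw": 0},
    {"hand": -1, "x": -0.0282, "y": 0.0291, "z": 0, "yaw": 0},
    {"hand": -1, "x": 0, "y": 0, "z": 0, "yaw": 0},
    {"hand": -1, "x": 0, "y": 0, "z": 0, "yaw": 0}
  ]
}}

```text
clock: 23.2
eef_pos: [608.4, -27.6, 182.3]
eef_rot: [-3.14, -0.0, 1.465]
wrist_force: [-0.1, 0.0, -0.7]
finger_gap: 33.7
finger_force: 20.0
```

Emit:
{"fn": "arm_command", "kwargs": {
  "targets": [
    {"hand": -1, "x": 0, "y": 0, "z": 0.03, "yaw": 0},
    {"hand": -1, "x": 0, "y": 0, "z": 0.03, "yaw": 0},
    {"hand": -1, "x": 0, "y": 0, "z": 0.03, "yaw": 0},
    {"hand": -1, "x": 0, "y": 0, "z": 0.03, "yaw": 0},
    {"hand": -1, "x": 0, "y": 0, "z": 0.01, "yaw": 0},
    {"hand": 0, "x": 0, "y": 0, "z": 0, "yaw": 0},
    {"hand": 0, "x": 0, "y": 0, "z": 0, "yaw": 0},
    {"hand": 0, "x": 0, "y": 0, "z": 0, "yaw": 0},
    {"hand": 0, "x": 0, "y": 0, "z": 0, "yaw": 0},
    {"hand": 0, "x": 0, "y": 0, "z": 0, "yaw": 0}
  ]
}}

```text
clock: 24.2
eef_pos: [609.0, -27.2, 54.2]
eef_rot: [3.14, -0.0, 1.466]
wrist_force: [0.6, 0.2, 0.8]
finger_gap: 46.6
finger_force: 0.0
```

Emit:
{"fn": "arm_command", "kwargs": {
  "targets": [
    {"hand": 0, "x": 0, "y": 0, "z": -0.03, "yaw": 0},
    {"hand": 0, "x": 0, "y": 0, "z": -0.03, "yaw": 0},
    {"hand": 0, "x": 0, "y": 0, "z": -0.04, "yaw": 0},
    {"hand": 0, "x": 0, "y": 0, "z": -0.04, "yaw": 0},
    {"hand": 0, "x": 0, "y": 0, "z": -0.04, "yaw": 0},
    {"hand": 0, "x": 0, "y": 0, "z": 0, "yaw": 0}
  ]
}}

```text
clock: 24.8
eef_pos: [610.4, -27.4, 239.8]
eef_rot: [3.132, -0.0, 1.466]
wrist_force: [0.1, 0.2, 0.5]
finger_gap: 46.7
finger_force: 0.0
```

Run:
```python
from h import *
t=camera('top')[:,:,::-1].copy(); cv2.imwrite('pics/raw_top2.png',t)
blob('yellow',t,(390,308,470,380),(0,170,60),(90,255,255),18); print(manip.read_state()['eef_pos'])
```

```text
yellow none
[609.54391486 -27.29556216 236.39362122]
```

Emit:
{"fn": "arm_command", "kwargs": {
  "targets": [
    {"hand": 0.3, "x": -0.0126, "y": -0.0422, "z": 0, "yaw": 0},
    {"hand": 0.3, "x": -0.0126, "y": -0.0422, "z": 0, "yaw": 0},
    {"hand": 0.3, "x": -0.0126, "y": -0.0422, "z": 0, "yaw": 0},
    {"hand": 0.3, "x": -0.0126, "y": -0.0422, "z": 0, "yaw": 0},
    {"hand": 0.3, "x": 0, "y": 0, "z": 0, "yaw": 0.1358},
    {"hand": 0.3, "x": 0, "y": 0, "z": 0, "yaw": 0.1358},
    {"hand": 0.3, "x": 0, "y": 0, "z": 0, "yaw": 0.1358},
    {"hand": 0.3, "x": 0, "y": 0, "z": 0, "yaw": 0.1358},
    {"hand": 0.3, "x": 0, "y": 0, "z": 0, "yaw": 0.1358},
    {"hand": 0.3, "x": 0, "y": 0, "z": 0, "yaw": 0.1358}
  ]
}}

```text
clock: 25.85
eef_pos: [435.2, -59.6, 232.4]
eef_rot: [-3.14, 0.001, 0.645]
wrist_force: [-0.7, 0.2, 0.2]
finger_gap: 61.3
finger_force: 0.0
```

Emit:
{"fn": "arm_command", "kwargs": {
  "targets": [
    {"hand": 0.3, "x": 0, "y": 0, "z": 0, "yaw": 0.1358},
    {"hand": 0.3, "x": 0, "y": 0, "z": 0, "yaw": 0.1358},
    {"hand": 0.3, "x": 0, "y": 0, "z": 0, "yaw": 0.1358},
    {"hand": 0.3, "x": 0, "y": 0, "z": 0.045, "yaw": 0},
    {"hand": 0.3, "x": 0, "y": 0, "z": 0.045, "yaw": 0},
    {"hand": 0.3, "x": 0, "y": 0, "z": 0.045, "yaw": 0},
    {"hand": 0.3, "x": 0, "y": 0, "z": 0, "yaw": 0},
    {"hand": 0.3, "x": 0, "y": 0, "z": 0, "yaw": 0}
  ]
}}

```text
clock: 26.65
eef_pos: [435.5, -59.6, 99.0]
eef_rot: [-3.141, 0.001, 0.244]
wrist_force: [0.4, 0.2, 1.2]
finger_gap: 61.1
finger_force: 0.0
```

Run:
```python
from h import *
wsnap('w10.png',18)
wblob((5,120,60),(32,255,255),18,(50,20,460,290))
```

```text
26.7 [436.3 -59.8 100. ] [ 3.141e+00 -1.200e-03  2.436e-01] [0.1 0.3 0.5] 61.36631009707884
[260. 174.] 1088 [array([452.7, -54.9]), array([23.4, 35.2]), np.float64(16.3)]
[261. 213.] 848 [array([423.5, -63. ]), array([22.1, 34.6]), np.float64(14.1)]
```

Emit:
{"fn": "arm_command", "kwargs": {
  "targets": [
    {"hand": 0.3, "x": 0.002, "y": 0, "z": 0.04, "yaw": 0},
    {"hand": 0.3, "x": 0, "y": 0, "z": 0.04, "yaw": 0},
    {"hand": 0.3, "x": 0, "y": 0, "z": 0.016, "yaw": 0},
    {"hand": 0.3, "x": 0, "y": 0, "z": 0, "yaw": 0},
    {"hand": -1, "x": 0, "y": 0, "z": 0, "yaw": 0},
    {"hand": -1, "x": 0, "y": 0, "z": 0, "yaw": 0},
    {"hand": -1, "x": 0, "y": 0, "z": 0, "yaw": 0},
    {"hand": -1, "x": 0, "y": 0, "z": 0, "yaw": 0},
    {"hand": -1, "x": 0, "y": 0, "z": 0, "yaw": 0},
    {"hand": -1, "x": 0, "y": 0, "z": 0, "yaw": 0}
  ]
}}

```text
clock: 27.7
eef_pos: [438.1, -59.3, 3.4]
eef_rot: [3.141, -0.001, 0.244]
wrist_force: [-2.3, 0.1, 10.0]
finger_gap: 33.8
finger_force: 19.9
```

Emit:
{"fn": "arm_command", "kwargs": {
  "targets": [
    {"hand": -1, "x": 0, "y": 0, "z": -0.02, "yaw": 0},
    {"hand": -1, "x": 0, "y": 0, "z": -0.04, "yaw": 0},
    {"hand": -1, "x": 0, "y": 0, "z": -0.04, "yaw": 0},
    {"hand": -1, "x": 0, "y": 0, "z": -0.04, "yaw": 0},
    {"hand": -1, "x": 0, "y": 0, "z": -0.04, "yaw": 0},
    {"hand": -1, "x": 0, "y": 0, "z": 0, "yaw": 0}
  ]
}}

```text
clock: 28.3
eef_pos: [439.4, -59.5, 187.5]
eef_rot: [3.138, -0.008, 0.244]
wrist_force: [0.1, -0.0, -1.1]
finger_gap: 33.8
finger_force: 19.9
```

Emit:
{"fn": "arm_command", "kwargs": {
  "targets": [
    {"hand": -1, "x": 0.0345, "y": 0.0021, "z": 0, "yaw": 0},
    {"hand": -1, "x": 0.0345, "y": 0.0021, "z": 0, "yaw": 0},
    {"hand": -1, "x": 0.0345, "y": 0.0021, "z": 0, "yaw": 0},
    {"hand": -1, "x": 0.0345, "y": 0.0021, "z": 0, "yaw": 0},
    {"hand": -1, "x": 0.0345, "y": 0.0021, "z": 0, "yaw": 0},
    {"hand": -1, "x": 0, "y": 0, "z": 0, "yaw": 0},
    {"hand": -1, "x": 0, "y": 0, "z": 0, "yaw": 0}
  ]
}}

```text
clock: 29.0
eef_pos: [607.1, -27.6, 181.1]
eef_rot: [-3.141, 0.002, 0.244]
wrist_force: [0.7, 0.1, -1.0]
finger_gap: 33.9
finger_force: 19.9
```

Emit:
{"fn": "arm_command", "kwargs": {
  "targets": [
    {"hand": -1, "x": 0, "y": 0, "z": 0.03, "yaw": 0},
    {"hand": -1, "x": 0, "y": 0, "z": 0.03, "yaw": 0},
    {"hand": -1, "x": 0, "y": 0, "z": 0.03, "yaw": 0},
    {"hand": -1, "x": 0, "y": 0, "z": 0.02, "yaw": 0},
    {"hand": -1, "x": 0, "y": 0, "z": 0, "yaw": 0},
    {"hand": 0, "x": 0, "y": 0, "z": 0, "yaw": 0},
    {"hand": 0, "x": 0, "y": 0, "z": 0, "yaw": 0},
    {"hand": 0, "x": 0, "y": 0, "z": 0, "yaw": 0},
    {"hand": 0, "x": 0, "y": 0, "z": 0, "yaw": 0},
    {"hand": 0, "x": 0, "y": 0, "z": 0, "yaw": 0}
  ]
}}

```text
clock: 30.0
eef_pos: [607.6, -27.7, 72.9]
eef_rot: [3.141, -0.001, 0.244]
wrist_force: [-0.1, 0.1, -0.6]
finger_gap: 47.1
finger_force: 0.0
```

Emit:
{"fn": "arm_command", "kwargs": {
  "targets": [
    {"hand": 0, "x": 0, "y": 0, "z": -0.03, "yaw": 0},
    {"hand": 0, "x": 0, "y": 0, "z": -0.03, "yaw": 0},
    {"hand": 0, "x": 0, "y": 0, "z": -0.04, "yaw": 0},
    {"hand": 0, "x": 0, "y": 0, "z": -0.04, "yaw": 0},
    {"hand": 0, "x": 0, "y": 0, "z": -0.03, "yaw": 0},
    {"hand": 0, "x": 0, "y": 0, "z": 0, "yaw": 0}
  ]
}}

```text
clock: 30.6
eef_pos: [608.7, -27.8, 247.3]
eef_rot: [3.139, -0.007, 0.244]
wrist_force: [0.3, 0.4, 0.4]
finger_gap: 46.9
finger_force: 0.0
```

Emit:
{"fn": "arm_command", "kwargs": {
  "targets": [
    {"hand": 0.3, "x": -0.04, "y": 0, "z": 0, "yaw": 0},
    {"hand": 0.3, "x": -0.04, "y": 0, "z": 0, "yaw": 0},
    {"hand": 0.3, "x": 0, "y": 0, "z": 0, "yaw": 0},
    {"hand": 0.3, "x": 0, "y": 0, "z": 0, "yaw": 0},
    {"hand": 0.3, "x": 0, "y": 0, "z": 0, "yaw": 0}
  ]
}}

```text
clock: 31.1
eef_pos: [530.5, -46.9, 242.3]
eef_rot: [3.142, -0.0, 0.244]
wrist_force: [-0.3, 0.2, 0.1]
finger_gap: 61.0
finger_force: 0.0
```

Run:
```python
from h import *
wsnap('w11.png',126,[(608.5,-28,126)]+[(608.5+43*np.cos(a),-28+43*np.sin(a),126) for a in np.arange(8)*np.pi/4])
```

```text
31.15 [530.6 -46.9 242.1] [-3.1415e+00  1.0000e-04  2.4390e-01] [ 0.4 -0.6  0.3] 61.138248429033816
```

View pics/w11.png

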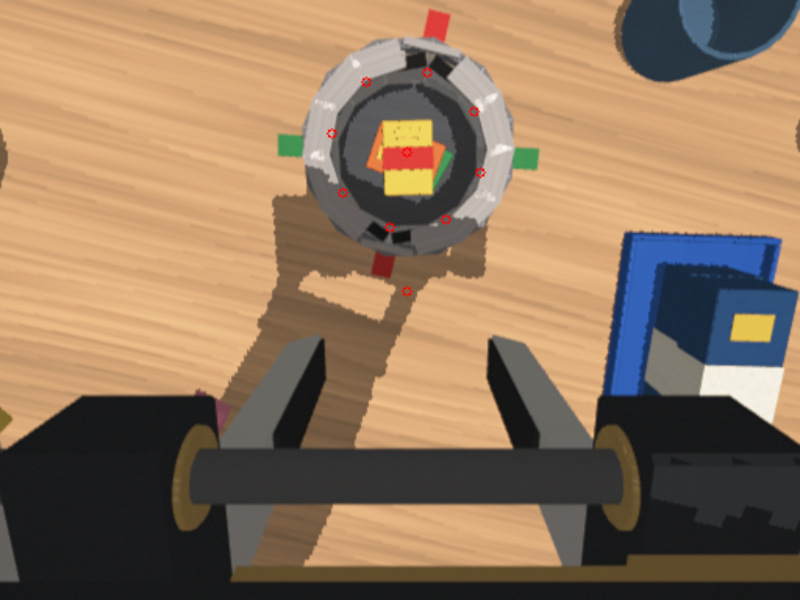

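The three cartons lie flat in the canister at (408,157), and two boxes are in the tray. The tabs are red at (437,25) and (383,264), green at (291,146) and (526,158), and the rim circle is centred near (408,147).

Run:
```python
from h import *
R1,R2,G1,G2=[wr(*p,124) for p in((437,25),(383,264),(291,146),(526,158))]
print((R1+R2)/2,(G1+G2)/2,[np.degrees(np.arctan2(*(a-b)[::-1])) for a,b in((R1,R2),(G1,G2))],np.linalg.norm(R1-R2),np.linalg.norm(G1-G2)); print(wr(408.5,146.5,122))
```

```text
[609.65 -28.3 ] [609.2  -28.65] [np.float64(0.9455309225415445), np.float64(101.25090814514411)] 133.31815330254162 133.26098453786088
[612.1 -27.7]
```

Emit:
{"fn": "arm_command", "kwargs": {
  "targets": [
    {"hand": 1, "x": 0.0098, "y": -0.0416, "z": 0, "yaw": 0},
    {"hand": 1, "x": 0.0098, "y": -0.0416, "z": 0, "yaw": 0},
    {"hand": 1, "x": 0.0098, "y": -0.0416, "z": 0, "yaw": 0},
    {"hand": 1, "x": 0.0098, "y": -0.0416, "z": 0, "yaw": 0},
    {"hand": 1, "x": 0.0098, "y": -0.0416, "z": 0, "yaw": 0},
    {"hand": 1, "x": 0.0098, "y": -0.0416, "z": 0, "yaw": 0},
    {"hand": 1, "x": 0.0098, "y": -0.0416, "z": 0, "yaw": 0},
    {"hand": 1, "x": 0.0098, "y": -0.0416, "z": 0, "yaw": 0},
    {"hand": 1, "x": 0.0098, "y": -0.0416, "z": 0, "yaw": 0},
    {"hand": 1, "x": 0, "y": 0, "z": 0, "yaw": 0}
  ]
}}

```text
clock: 32.15
eef_pos: [524.3, 342.3, 240.9]
eef_rot: [-3.141, 0.001, 0.248]
wrist_force: [0.4, -0.3, -1.6]
finger_gap: 93.8
finger_force: 0.0
```

Emit:
{"fn": "arm_command", "kwargs": {
  "targets": [
    {"hand": 1, "x": 0, "y": 0, "z": 0, "yaw": -0.1441},
    {"hand": 1, "x": 0, "y": 0, "z": 0, "yaw": -0.1441},
    {"hand": 1, "x": 0, "y": 0, "z": 0, "yaw": -0.1441},
    {"hand": 1, "x": 0, "y": 0, "z": 0, "yaw": -0.1441},
    {"hand": 1, "x": 0, "y": 0, "z": 0, "yaw": -0.1441},
    {"hand": 1, "x": 0, "y": 0, "z": 0, "yaw": -0.1441},
    {"hand": 1, "x": 0, "y": 0, "z": 0, "yaw": -0.1441},
    {"hand": 1, "x": 0, "y": 0, "z": 0, "yaw": -0.1441},
    {"hand": 1, "x": 0, "y": 0, "z": 0, "yaw": -0.1441},
    {"hand": 1, "x": 0, "y": 0, "z": 0, "yaw": -0.1441}
  ]
}}

```text
clock: 33.15
eef_pos: [525.5, 337.6, 241.9]
eef_rot: [-3.141, 0.0, 1.691]
wrist_force: [0.1, -0.7, -0.3]
finger_gap: 93.8
finger_force: 0.0
```

Emit:
{"fn": "arm_command", "kwargs": {
  "targets": [
    {"hand": 1, "x": 0, "y": 0, "z": 0, "yaw": -0.1441},
    {"hand": 1, "x": 0, "y": 0, "z": 0, "yaw": -0.1441},
    {"hand": 1, "x": 0, "y": 0, "z": 0, "yaw": -0.1441},
    {"hand": 1, "x": 0, "y": 0, "z": 0, "yaw": -0.1441},
    {"hand": 1, "x": 0, "y": 0, "z": 0, "yaw": -0.1441},
    {"hand": 1, "x": 0, "y": 0, "z": 0, "yaw": -0.1441},
    {"hand": 1, "x": 0, "y": 0, "z": 0, "yaw": -0.1441},
    {"hand": 1, "x": 0, "y": 0, "z": 0, "yaw": -0.1441},
    {"hand": 1, "x": 0, "y": 0, "z": 0, "yaw": 0},
    {"hand": 1, "x": 0, "y": 0, "z": 0, "yaw": 0}
  ]
}}

```text
clock: 34.15
eef_pos: [525.4, 337.6, 242.1]
eef_rot: [-3.141, -0.0, 2.833]
wrist_force: [-0.1, -0.2, -0.2]
finger_gap: 93.8
finger_force: 0.0
```

Run:
```python
from h import *
wsnap('w12.png',44,[(525.5,338,56)])
```

```text
34.2 [525.3 337.6 242.1] [-3.1413e+00 -2.0000e-04  2.8332e+00] [-0.7 -0.6  0.1] 94.22311377064725
```

View pics/w12.png

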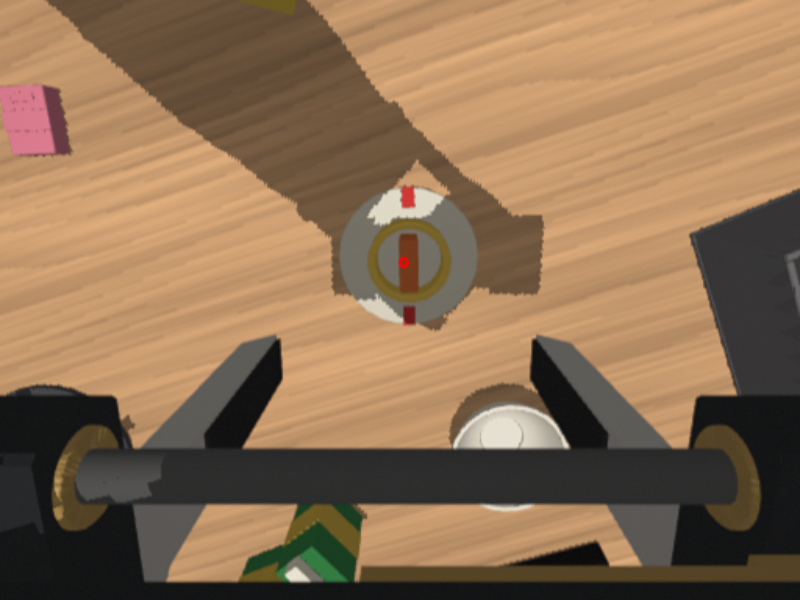

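The lid plate is centred at (408,256) with stripes at (408,197) and (409,315). The tape ring is centred at (409,260) and the handle runs up and down in the picture.

Run:
```python
from h import *
a,b=wr(408,197,20),wr(409,315,20);d=b-a; print('stripes',(a+b)/2,np.linalg.norm(d),np.degrees(np.arctan2(d[1],d[0])))
print('plate',wr(408.5,255.5,20),'ring',wr(409,259.5,44),'handle',wr(409,263,56)); h=wr(408.5,234,56)-wr(409,292,56);print(np.linalg.norm(h),np.degrees(np.arctan2(h[1],h[0])))
```

```text
stripes [528.15 341.  ] 95.87955986548957 -16.979710844586116
plate [526.4 341.5] ring [525.6 342.1] handle [526.  341.8]
43.17927743721513 163.03385189146385
```

Emit:
{"fn": "arm_command", "kwargs": {
  "targets": [
    {"hand": 1, "x": 0, "y": 0.004, "z": 0.04, "yaw": -0.012},
    {"hand": 1, "x": 0, "y": 0, "z": 0.04, "yaw": 0},
    {"hand": 1, "x": 0, "y": 0, "z": 0.04, "yaw": 0},
    {"hand": 1, "x": 0, "y": 0, "z": 0.04, "yaw": 0},
    {"hand": 1, "x": 0, "y": 0, "z": 0.03, "yaw": 0},
    {"hand": 1, "x": 0, "y": 0, "z": 0.015, "yaw": 0},
    {"hand": 1, "x": 0, "y": 0, "z": 0.008, "yaw": 0},
    {"hand": 1, "x": 0, "y": 0, "z": 0.002, "yaw": 0},
    {"hand": 1, "x": 0, "y": 0, "z": 0, "yaw": 0},
    {"hand": 1, "x": 0, "y": 0, "z": 0, "yaw": 0}
  ]
}}

```text
clock: 35.2
eef_pos: [527.0, 341.8, 28.9]
eef_rot: [3.14, 0.001, 2.849]
wrist_force: [-0.0, -0.1, 0.2]
finger_gap: 94.1
finger_force: 0.0
```

Emit:
{"fn": "arm_command", "kwargs": {
  "targets": [
    {"hand": -1, "x": 0, "y": 0, "z": 0, "yaw": 0},
    {"hand": -1, "x": 0, "y": 0, "z": 0, "yaw": 0},
    {"hand": -1, "x": 0, "y": 0, "z": 0, "yaw": 0},
    {"hand": -1, "x": 0, "y": 0, "z": 0, "yaw": 0},
    {"hand": -1, "x": 0, "y": 0, "z": 0, "yaw": 0},
    {"hand": -1, "x": 0, "y": 0, "z": 0, "yaw": 0}
  ],
  "newtons": 20
}}

```text
clock: 35.8
eef_pos: [526.3, 341.4, 27.5]
eef_rot: [-3.142, -0.0, 2.849]
wrist_force: [-0.0, -1.6, 1.7]
finger_gap: 63.2
finger_force: 20.0
```

Emit:
{"fn": "arm_command", "kwargs": {
  "targets": [
    {"hand": -1, "x": 0, "y": 0, "z": -0.01, "yaw": 0},
    {"hand": -1, "x": 0, "y": 0, "z": -0.03, "yaw": 0},
    {"hand": -1, "x": 0, "y": 0, "z": -0.03, "yaw": 0},
    {"hand": -1, "x": 0, "y": 0, "z": 0, "yaw": 0},
    {"hand": -1, "x": 0.0033, "y": -0.0378, "z": 0, "yaw": 0},
    {"hand": -1, "x": 0.0033, "y": -0.0378, "z": 0, "yaw": 0},
    {"hand": -1, "x": 0.0033, "y": -0.0378, "z": 0, "yaw": 0},
    {"hand": -1, "x": 0.0033, "y": -0.0378, "z": 0, "yaw": 0},
    {"hand": -1, "x": 0.0033, "y": -0.0378, "z": 0, "yaw": 0},
    {"hand": -1, "x": 0, "y": 0, "z": 0, "yaw": 0}
  ]
}}

```text
clock: 36.8
eef_pos: [454.7, 162.4, 97.4]
eef_rot: [-3.141, -0.001, 2.847]
wrist_force: [-0.7, -0.9, -0.5]
finger_gap: 63.2
finger_force: 20.0
```

Emit:
{"fn": "arm_command", "kwargs": {
  "targets": [
    {"hand": -1, "x": 0, "y": 0, "z": 0.03, "yaw": 0},
    {"hand": -1, "x": 0, "y": 0, "z": 0.03, "yaw": 0},
    {"hand": -1, "x": 0, "y": 0, "z": 0.02, "yaw": 0},
    {"hand": -1, "x": 0, "y": 0, "z": 0.007, "yaw": 0},
    {"hand": -1, "x": 0, "y": 0, "z": 0, "yaw": 0},
    {"hand": -1, "x": 0, "y": 0, "z": 0, "yaw": 0}
  ]
}}

```text
clock: 37.4
eef_pos: [456.7, 165.5, 11.3]
eef_rot: [3.141, 0.001, 2.85]
wrist_force: [0.0, -0.3, -1.0]
finger_gap: 62.9
finger_force: 20.0
```

Emit:
{"fn": "arm_command", "kwargs": {
  "targets": [
    {"hand": 1, "x": 0, "y": 0, "z": 0, "yaw": 0},
    {"hand": 1, "x": 0, "y": 0, "z": 0, "yaw": 0},
    {"hand": 1, "x": 0, "y": 0, "z": 0, "yaw": 0},
    {"hand": 1, "x": 0, "y": 0, "z": 0, "yaw": 0},
    {"hand": 1, "x": 0, "y": 0, "z": -0.04, "yaw": 0},
    {"hand": 1, "x": 0, "y": 0, "z": -0.04, "yaw": 0},
    {"hand": 1, "x": 0, "y": 0, "z": -0.04, "yaw": 0},
    {"hand": 1, "x": 0, "y": 0, "z": -0.04, "yaw": 0}
  ]
}}

```text
clock: 38.2
eef_pos: [455.8, 165.0, 172.3]
eef_rot: [3.142, 0.0, 2.849]
wrist_force: [-0.3, 0.0, -0.1]
finger_gap: 94.1
finger_force: 0.0
```

Emit:
{"fn": "arm_command", "kwargs": {
  "targets": [
    {"hand": 0, "x": -0.0032, "y": 0.0379, "z": 0, "yaw": 0},
    {"hand": 0, "x": -0.0032, "y": 0.0379, "z": 0, "yaw": 0},
    {"hand": 0, "x": -0.0032, "y": 0.0379, "z": 0, "yaw": 0},
    {"hand": 0, "x": -0.0032, "y": 0.0379, "z": 0, "yaw": 0},
    {"hand": 0, "x": -0.0032, "y": 0.0379, "z": 0, "yaw": 0},
    {"hand": 0, "x": 0, "y": 0, "z": 0, "yaw": 0},
    {"hand": 0, "x": 0, "y": 0, "z": 0, "yaw": 0},
    {"hand": 0, "x": 0, "y": 0, "z": 0, "yaw": 0}
  ]
}}

```text
clock: 39.0
eef_pos: [525.8, 341.2, 170.5]
eef_rot: [-3.141, -0.0, 2.849]
wrist_force: [0.9, -0.9, 0.3]
finger_gap: 46.9
finger_force: 0.0
```

Run:
```python
from h import *
wsnap('w13.png',56)
wblob((3,120,30),(20,255,255),56,(150,50,380,290))
```

```text
39.05 [525.9 341.1 170.7] [3.1415e+00 1.0000e-04 2.8486e+00] [ 0.7 -0.2 -0.1] 47.174993302125735
[258. 181.] 645 [array([524.9, 341.7]), array([12.9, 43. ]), np.float64(73.0)]
```

View pics/w13.png

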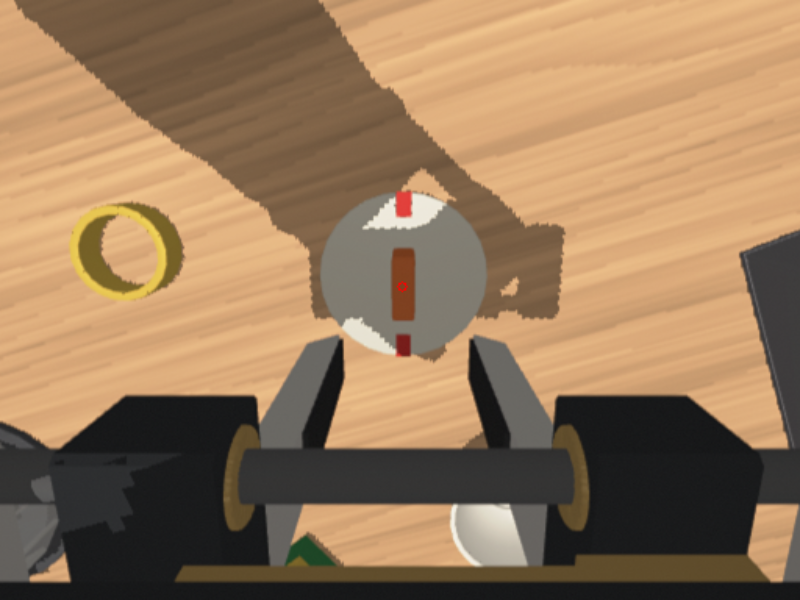

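The tape lies on the bare table at (120,252). The handle is at (403,285), with stripes at (403,204) and (403,345), square to the gripper.

Run:
```python
from h import *
a,b=wr(403.5,204,20),wr(403.5,345,20);d=b-a; print('stripes',(a+b)/2,np.linalg.norm(d),np.degrees(np.arctan2(d[1],d[0]))+180, 'plate',wr(403.5,273.5,20))
print('handle',(wr(403,254,56)+wr(403,320,56))/2, np.degrees(2.8486))
```

```text
stripes [528.  340.9] 95.8592718520227 163.26640578240412 plate [525.8 341.6]
handle [526.85 341.15] 163.2127575209663
```

Emit:
{"fn": "arm_command", "kwargs": {
  "targets": [
    {"hand": 0, "x": -0.001, "y": 0, "z": 0.04, "yaw": 0},
    {"hand": 0, "x": 0, "y": 0, "z": 0.04, "yaw": 0},
    {"hand": 0, "x": 0, "y": 0, "z": 0.04, "yaw": 0},
    {"hand": 0, "x": 0, "y": 0, "z": 0.02, "yaw": 0},
    {"hand": 0, "x": 0, "y": 0, "z": 0.005, "yaw": 0},
    {"hand": 0, "x": 0, "y": 0, "z": 0, "yaw": 0},
    {"hand": 0, "x": 0, "y": 0, "z": 0, "yaw": 0}
  ]
}}

```text
clock: 39.75
eef_pos: [527.7, 341.9, 27.3]
eef_rot: [3.14, 0.002, 2.849]
wrist_force: [0.0, 0.2, -0.2]
finger_gap: 47.1
finger_force: 0.0
```

Emit:
{"fn": "arm_command", "kwargs": {
  "targets": [
    {"hand": -1, "x": 0, "y": 0, "z": 0, "yaw": 0},
    {"hand": -1, "x": 0, "y": 0, "z": 0, "yaw": 0},
    {"hand": -1, "x": 0, "y": 0, "z": 0, "yaw": 0},
    {"hand": -1, "x": 0, "y": 0, "z": 0, "yaw": 0},
    {"hand": -1, "x": 0, "y": 0, "z": 0, "yaw": 0},
    {"hand": -1, "x": 0, "y": 0, "z": 0, "yaw": 0},
    {"hand": -1, "x": 0, "y": 0, "z": 0, "yaw": 0},
    {"hand": -1, "x": 0, "y": 0, "z": 0, "yaw": 0}
  ],
  "newtons": 50
}}

```text
clock: 40.55
eef_pos: [527.0, 341.7, 25.6]
eef_rot: [-3.141, 0.0, 2.849]
wrist_force: [-1.8, -2.9, 5.0]
finger_gap: 13.9
finger_force: 50.0
```

Emit:
{"fn": "arm_command", "kwargs": {
  "targets": [
    {"hand": -1, "x": 0, "y": 0, "z": -0.01, "yaw": 0},
    {"hand": -1, "x": 0, "y": 0, "z": -0.03, "yaw": 0},
    {"hand": -1, "x": 0, "y": 0, "z": -0.03, "yaw": 0},
    {"hand": -1, "x": 0, "y": 0, "z": -0.03, "yaw": 0},
    {"hand": -1, "x": 0, "y": 0, "z": -0.03, "yaw": 0},
    {"hand": -1, "x": 0, "y": 0, "z": -0.03, "yaw": 0},
    {"hand": -1, "x": 0, "y": 0, "z": -0.025, "yaw": 0},
    {"hand": -1, "x": 0, "y": 0, "z": 0, "yaw": 0}
  ]
}}

```text
clock: 41.35
eef_pos: [527.9, 342.4, 214.6]
eef_rot: [3.137, 0.004, 2.849]
wrist_force: [0.2, 0.2, -1.2]
finger_gap: 13.7
finger_force: 50.0
```

Emit:
{"fn": "arm_command", "kwargs": {
  "targets": [
    {"hand": -1, "x": -0.0186, "y": -0.033, "z": 0, "yaw": 0},
    {"hand": -1, "x": -0.0186, "y": -0.033, "z": 0, "yaw": 0},
    {"hand": -1, "x": -0.0186, "y": -0.033, "z": 0, "yaw": 0},
    {"hand": -1, "x": -0.0186, "y": -0.033, "z": 0, "yaw": 0},
    {"hand": -1, "x": -0.0186, "y": -0.033, "z": 0, "yaw": 0},
    {"hand": -1, "x": -0.0186, "y": -0.033, "z": 0, "yaw": 0},
    {"hand": -1, "x": -0.0186, "y": -0.033, "z": 0, "yaw": 0},
    {"hand": -1, "x": -0.0186, "y": -0.033, "z": 0, "yaw": 0},
    {"hand": -1, "x": -0.0186, "y": -0.033, "z": 0, "yaw": 0},
    {"hand": -1, "x": -0.0186, "y": -0.033, "z": 0, "yaw": 0}
  ]
}}

```text
clock: 42.35
eef_pos: [609.8, -29.3, 209.2]
eef_rot: [-3.141, -0.001, 2.849]
wrist_force: [-0.1, 0.6, -0.7]
finger_gap: 13.5
finger_force: 50.0
```

Emit:
{"fn": "arm_command", "kwargs": {
  "targets": [
    {"hand": -1, "x": 0, "y": 0, "z": 0, "yaw": -0.1033},
    {"hand": -1, "x": 0, "y": 0, "z": 0, "yaw": -0.1033},
    {"hand": -1, "x": 0, "y": 0, "z": 0, "yaw": -0.1033},
    {"hand": -1, "x": 0, "y": 0, "z": 0, "yaw": 0},
    {"hand": -1, "x": 0, "y": 0, "z": 0, "yaw": 0},
    {"hand": -1, "x": 0, "y": 0, "z": 0, "yaw": 0}
  ]
}}

```text
clock: 42.95
eef_pos: [609.9, -27.7, 210.0]
eef_rot: [3.141, -0.001, -3.126]
wrist_force: [-0.9, 0.4, -2.0]
finger_gap: 13.7
finger_force: 50.0
```

Run:
```python
from h import *
s=manip.read_state();zl=s['eef_pos'][2]-25.6;print(s['eef_pos'],s['eef_rot'][2])
wsnap('w14.png',zl+56,[(609.4,-28.3,126)]+[(609.4+66.7*np.cos(a+.018),-28.3+66.7*np.sin(a+.018),124) for a in(0,1.745,3.1416,4.886)])
```

```text
[609.88241059 -27.72013605 210.03496955] -3.126111680892274
43.0 [609.9 -27.7 210.2] [ 3.1415e+00 -4.0000e-04 -3.1256e+00] [ 0.7 -0.1 -2. ] 13.963277783242566
```

View pics/w14.png

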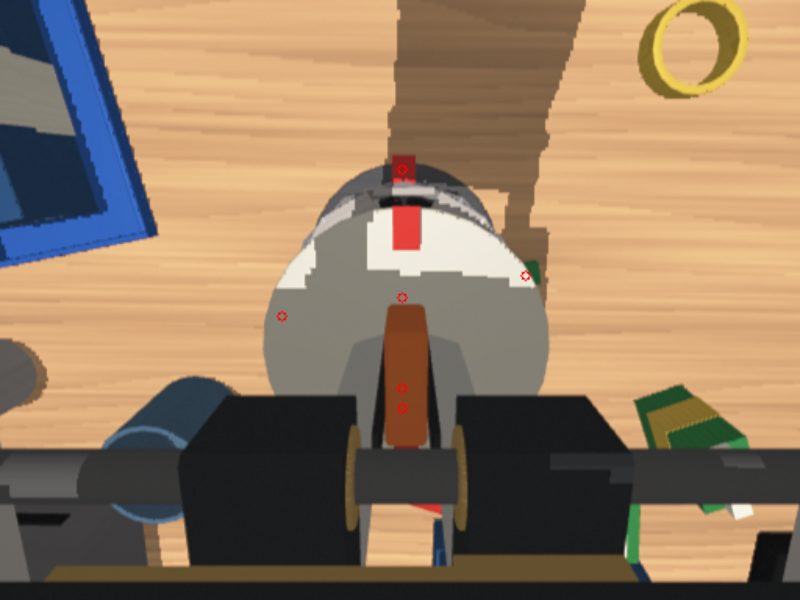

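The canister's red tab is at (403,168). It lines up with the lid stripe at (406,228) to about 1 mm. I'll shift y by −1 mm and lower.

Emit:
{"fn": "arm_command", "kwargs": {
  "targets": [
    {"hand": -1, "x": 0, "y": -0.001, "z": 0.03, "yaw": 0},
    {"hand": -1, "x": 0, "y": 0, "z": 0.02, "yaw": 0},
    {"hand": -1, "x": 0, "y": 0, "z": 0.005, "yaw": 0},
    {"hand": -1, "x": 0, "y": 0, "z": 0, "yaw": 0},
    {"hand": -1, "x": 0, "y": 0, "z": 0, "yaw": 0},
    {"hand": -1, "x": 0, "y": 0, "z": 0, "yaw": 0}
  ]
}}

```text
clock: 43.6
eef_pos: [610.5, -28.9, 156.7]
eef_rot: [-3.141, 0.002, -3.124]
wrist_force: [-0.1, 0.2, -2.0]
finger_gap: 13.7
finger_force: 50.0
```

Emit:
{"fn": "arm_command", "kwargs": {
  "targets": [
    {"hand": -1, "x": 0, "y": 0, "z": 0.003, "yaw": 0},
    {"hand": -1, "x": 0, "y": 0, "z": 0.003, "yaw": 0},
    {"hand": -1, "x": 0, "y": 0, "z": 0.002, "yaw": 0},
    {"hand": -1, "x": 0, "y": 0, "z": 0, "yaw": 0},
    {"hand": -1, "x": 0, "y": 0, "z": 0, "yaw": 0}
  ]
}}

```text
clock: 44.1
eef_pos: [610.0, -28.9, 147.4]
eef_rot: [3.142, -0.0, -3.124]
wrist_force: [0.2, -0.2, -0.7]
finger_gap: 13.9
finger_force: 50.0
```

The lugs are in the slots with no resistance. Pressing down now.

Emit:
{"fn": "arm_command", "kwargs": {
  "targets": [
    {"hand": -1, "x": 0, "y": 0, "z": 0.003, "yaw": 0},
    {"hand": -1, "x": 0, "y": 0, "z": 0.003, "yaw": 0},
    {"hand": -1, "x": 0, "y": 0, "z": 0.002, "yaw": 0},
    {"hand": -1, "x": 0, "y": 0, "z": 0.001, "yaw": 0},
    {"hand": -1, "x": 0, "y": 0, "z": 0, "yaw": 0},
    {"hand": -1, "x": 0, "y": 0, "z": 0, "yaw": 0}
  ]
}}

```text
clock: 44.7
eef_pos: [610.1, -28.9, 138.7]
eef_rot: [-3.142, 0.0, -3.124]
wrist_force: [-0.7, 0.5, 3.5]
finger_gap: 13.7
finger_force: 50.0
```

Emit:
{"fn": "arm_command", "kwargs": {
  "targets": [
    {"hand": -1, "x": 0, "y": 0, "z": 0.001, "yaw": 0},
    {"hand": -1, "x": 0, "y": 0, "z": 0, "yaw": 0.05},
    {"hand": -1, "x": 0, "y": 0, "z": 0, "yaw": 0.1},
    {"hand": -1, "x": 0, "y": 0, "z": 0, "yaw": 0.1},
    {"hand": -1, "x": 0, "y": 0, "z": 0, "yaw": 0.1},
    {"hand": -1, "x": 0, "y": 0, "z": 0, "yaw": 0}
  ]
}}

```text
clock: 45.3
eef_pos: [610.2, -28.8, 137.7]
eef_rot: [3.141, 0.001, 2.808]
wrist_force: [-0.2, -0.2, 4.6]
finger_gap: 13.5
finger_force: 50.0
```

Run:
```python
from h import *
s=manip.read_state();print(s['eef_pos'],s['eef_rot'],s['wrist_force'],s['moment'])
```

```text
[610.2207829  -28.8275532  137.65360794] [3.14137854e+00 6.07809437e-04 2.80769245e+00] [-0.23971518 -0.15808569  4.55881046] [ 0.01951498 -0.17719563 -0.15242016]
```

Emit:
{"fn": "arm_command", "kwargs": {
  "targets": [
    {"hand": -1, "x": 0, "y": 0, "z": 0, "yaw": 0.1},
    {"hand": -1, "x": 0, "y": 0, "z": 0, "yaw": 0.1},
    {"hand": -1, "x": 0, "y": 0, "z": 0, "yaw": 0.1},
    {"hand": -1, "x": 0, "y": 0, "z": 0, "yaw": 0.1},
    {"hand": -1, "x": 0, "y": 0, "z": 0, "yaw": 0.1},
    {"hand": -1, "x": 0, "y": 0, "z": 0, "yaw": 0.1},
    {"hand": -1, "x": 0, "y": 0, "z": 0, "yaw": 0.1},
    {"hand": -1, "x": 0, "y": 0, "z": 0, "yaw": 0.1},
    {"hand": -1, "x": 0, "y": 0, "z": 0, "yaw": 0.1},
    {"hand": -1, "x": 0, "y": 0, "z": 0, "yaw": 0}
  ]
}}

```text
clock: 46.3
eef_pos: [610.2, -28.9, 137.6]
eef_rot: [3.141, 0.0, 1.91]
wrist_force: [0.5, -0.2, 4.2]
finger_gap: 13.9
finger_force: 50.0
```

Emit:
{"fn": "arm_command", "kwargs": {
  "targets": [
    {"hand": -1, "x": 0, "y": 0, "z": 0, "yaw": 0.05},
    {"hand": -1, "x": 0, "y": 0, "z": 0, "yaw": 0.05},
    {"hand": -1, "x": 0, "y": 0, "z": 0, "yaw": 0.03},
    {"hand": -1, "x": 0, "y": 0, "z": 0, "yaw": 0},
    {"hand": -1, "x": 0, "y": 0, "z": 0, "yaw": 0}
  ]
}}

```text
clock: 46.8
eef_pos: [609.3, -28.9, 137.4]
eef_rot: [-3.14, -0.0, 1.785]
wrist_force: [-4.3, -0.6, 7.3]
finger_gap: 13.7
finger_force: 50.1
```

Run:
```python
from h import *
s=manip.read_state();print(s['eef_pos'],s['eef_rot'],s['wrist_force'],s['moment'])
```

```text
[609.30501883 -28.89718873 137.38822425] [-3.13954195e+00 -1.99261175e-04  1.78545254e+00] [-4.31433507 -0.63627319  7.27065869] [-0.13341143  1.18171149  0.55777596]
```

The stop is reached: the moment rose and the lid has turned about 1.37 rad. Releasing and backing off, then one check.

Emit:
{"fn": "arm_command", "kwargs": {
  "targets": [
    {"hand": -1, "x": 0, "y": 0, "z": -0.002, "yaw": 0},
    {"hand": -1, "x": 0, "y": 0, "z": 0, "yaw": 0},
    {"hand": -0.2, "x": 0, "y": 0, "z": 0, "yaw": 0},
    {"hand": -0.2, "x": 0, "y": 0, "z": 0, "yaw": 0},
    {"hand": -0.2, "x": 0, "y": 0, "z": 0, "yaw": 0},
    {"hand": -0.2, "x": 0, "y": 0, "z": 0, "yaw": 0},
    {"hand": -0.2, "x": 0, "y": 0, "z": -0.03, "yaw": 0},
    {"hand": -0.2, "x": 0, "y": 0, "z": -0.04, "yaw": 0},
    {"hand": -0.2, "x": 0, "y": 0, "z": -0.04, "yaw": 0},
    {"hand": -0.2, "x": 0, "y": 0, "z": -0.04, "yaw": 0}
  ]
}}

```text
clock: 47.8
eef_pos: [609.8, -28.8, 291.2]
eef_rot: [3.141, 0.0, 1.78]
wrist_force: [-0.2, 0.6, -0.2]
finger_gap: 37.6
finger_force: 0.0
```

Emit:
{"fn": "arm_command", "kwargs": {
  "targets": [
    {"hand": 0, "x": 0, "y": 0, "z": 0, "yaw": 0},
    {"hand": 0, "x": 0, "y": 0, "z": 0, "yaw": 0},
    {"hand": 0, "x": 0, "y": 0, "z": 0, "yaw": 0},
    {"hand": 0, "x": 0, "y": 0, "z": 0, "yaw": 0},
    {"hand": 0, "x": 0, "y": 0, "z": 0, "yaw": 0}
  ]
}}

```text
clock: 48.3
eef_pos: [609.9, -28.8, 288.5]
eef_rot: [-3.14, -0.0, 1.779]
wrist_force: [0.1, -0.9, 0.5]
finger_gap: 47.0
finger_force: 0.0
```

Run:
```python
from h import *
wsnap('w15.png',170)
wblob((3,120,30),(20,255,255),170,(150,50,380,290))
c,w,s=pickle.load(open('w.pkl','rb')); h=cv2.cvtColor(w,cv2.COLOR_RGB2HSV)
for n,lo,hi,z in(('red',(0,150,60),(4,255,255),134),('red2',(175,150,60),(180,255,255),134),('green',(55,120,30),(80,255,255),124)):
    k_,l,st,ce=cv2.connectedComponentsWithStats(cv2.inRange(h,lo,hi))
    for i in range(1,k_):
        p=ray('w',ce[i],z,c)[:2]; r0=np.hypot(*(p-[609.5,-28.5]))
        if st[i,4]>20 and r0<90: print(n,st[i,4],p.round(1),r0.round(1),np.degrees(np.arctan2(p[1]+28.5,p[0]-609.5)).round(1))
```

```text
48.35 [609.9 -28.9 288.7] [-3.1405e+00 -4.0000e-04  1.7793e+00] [ 0.1  0.5 -0.8] 47.121396680602494
[258. 180.] 633 [array([610.1, -24.8]), array([13.4, 42.7]), np.float64(13.6)]
red 135 [600.   19.5] 48.9 101.1
red 122 [544.3 -26.2] 65.3 178.0
red 127 [674.2 -24.2] 64.8 3.8
red 109 [621.5 -74.2] 47.2 -75.2
green 123 [596.8  37.4] 67.1 100.9
green 79 [622.1 -93.4] 66.1 -79.0
```

The stripes sit at the green marks: 103° against 101°, and the lid is centred. All boxes, cartons and the tape are in place and the gripper is clear, so I'm handing in.

```bash
python3 -c "
from cell import manip
print(manip.sign_off())"
```

```text
the job is handed in; nothing more can be done
None
```

The job is handed in, with no verdict returned: both biscuit boxes are in the tray, the three cartons are in the canister, the tape is on the bare table, and the lid is locked at the green marks.

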